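# Load the camera's reference bars into their spring nests in order

### The job

Load the three black reference bars into the spring nests for the camera calibration, in order: first the one-dot bar into the nest with one stud, then the two-dot bar into the two-stud nest, last the three-dot bar into the three-stud nest, letting go of each before taking the next. Each must end fully home: tongue under the sprung lip, lying flat on the nest's floor with its heel snug against the heel block. Leave the other things on the bench where they are.

Things in the scene. Friction and masses are not known exactly. Their poses are not given: they have to be found in the camera images.
- bar1: loose black bar, one raised white dot (16 mm wide, 4 mm high) on top; 0.15 to 0.31 kg. Block 94 (x) x 30 (y) x 40 mm high; at its -x end a tongue 16 mm long, 30 wide, 8 high continues the underside: 110 mm in all. Origin: centre of the block's underside (block x -47..47, tongue tip x = -63 mm); z up. Starts flat on the bench.
- bar2: loose black bar, two raised white dots (16 mm wide, 4 mm high) on top; 0.15 to 0.31 kg. Block 94 (x) x 30 (y) x 40 mm high; at its -x end a tongue 16 mm long, 30 wide, 8 high continues the underside: 110 mm in all. Origin: centre of the block's underside (block x -47..47, tongue tip x = -63 mm); z up. Starts flat on the bench.
- bar3: loose black bar, three raised white dots (16 mm wide, 4 mm high) on top; 0.15 to 0.31 kg. Block 94 (x) x 30 (y) x 40 mm high; at its -x end a tongue 16 mm long, 30 wide, 8 high continues the underside: 110 mm in all. Origin: centre of the block's underside (block x -47..47, tongue tip x = -63 mm); z up. Starts flat on the bench.
- rack: fixed dark steel plate, 10 mm thick, carrying the three aluminium nests side by side, 90 mm apart, in any order, with its own yaw. A free nest is only 104 mm long from jaw to heel block, so the 110 mm bar cannot go in level: heel raised 10 to 15 degrees, tongue under the lip, push the jaw back, lower the heel behind the block; the spring then holds it there. Origin: underside, mid nests
- nest1: fixed nest with one small black stud (12 mm wide, 4 mm high) on its heel block. Origin: 10 mm above the bench, z up, x from jaw to heel block. Flat floor at z = 8 mm. A seated bar has its origin at x = y = 0, z = 8 mm, its axes along the nest's. Side guides at x = +-18..38 mm, 8 mm above the floor, leave 35 mm for the 30 mm bar
- heel1 (a point): on nest1's heel block: middle of the top edge of its upright face, at nest x = 47 mm, 10 mm above the floor. The block is 28 mm long (x 47..75 mm), 56 mm wide
- lip1 (a point): on nest1's steel jaw, 34 mm wide, sliding in x: middle of the lip's lower free edge, nest x = -49 mm when free, 14 mm above the floor. The lip is 6 mm thick and reaches 8 mm out from the jaw's upright face (x = -57 mm when free). The jaw is pushed towards -x by up to 11 mm to a hard stop and springs back: 4 N at first, 9.5 N at the stop, 7 N on a seated bar
- nest2: fixed nest with two small black studs (12 mm wide, 4 mm high) on its heel block. Origin: 10 mm above the bench, z up, x from jaw to heel block. Flat floor at z = 8 mm. A seated bar has its origin at x = y = 0, z = 8 mm, its axes along the nest's. Side guides at x = +-18..38 mm, 8 mm above the floor, leave 35 mm for the 30 mm bar
- heel2 (a point): on nest2's heel block: middle of the top edge of its upright face, at nest x = 47 mm, 10 mm above the floor. The block is 28 mm long (x 47..75 mm), 56 mm wide
- lip2 (a point): on nest2's steel jaw, 34 mm wide, sliding in x: middle of the lip's lower free edge, nest x = -49 mm when free, 14 mm above the floor. The lip is 6 mm thick and reaches 8 mm out from the jaw's upright face (x = -57 mm when free). The jaw is pushed towards -x by up to 11 mm to a hard stop and springs back: 4 N at first, 9.5 N at the stop, 7 N on a seated bar
- nest3: fixed nest with three small black studs (12 mm wide, 4 mm high) on its heel block. Origin: 10 mm above the bench, z up, x from jaw to heel block. Flat floor at z = 8 mm. A seated bar has its origin at x = y = 0, z = 8 mm, its axes along the nest's. Side guides at x = +-18..38 mm, 8 mm above the floor, leave 35 mm for the 30 mm bar
- heel3 (a point): on nest3's heel block: middle of the top edge of its upright face, at nest x = 47 mm, 10 mm above the floor. The block is 28 mm long (x 47..75 mm), 56 mm wide
- lip3 (a point): on nest3's steel jaw, 34 mm wide, sliding in x: middle of the lip's lower free edge, nest x = -49 mm when free, 14 mm above the floor. The lip is 6 mm thick and reaches 8 mm out from the jaw's upright face (x = -57 mm when free). The jaw is pushed towards -x by up to 11 mm to a hard stop and springs back: 4 N at first, 9.5 N at the stop, 7 N on a seated bar
- lens: loose black lens barrel standing on end, 40 mm across, 66 mm tall (origin under its middle); not part of the job, to be left where it is
- cap: loose grey lens cap, a disc 36 mm across and 10 mm high (origin under its middle); not part of the job, to be left where it is
- driver: loose screwdriver, 160 mm long, lying down; not part of the job, to be left where it is
- spacer: loose aluminium spacer ring, 48 mm across and 14 mm high (origin under its middle); not part of the job, to be left where it is
- tray: loose white open parts tray, 80 x 100 x 25 mm (origin under its middle); not part of the job, to be left where it is
- prism: loose grey block, 45 x 45 x 30 mm (origin under its middle); not part of the job, to be left where it is

How it is judged:
By the outcome, as a careful person would: the job done as asked, in the order asked, and still so for the second after the job is handed in, with the robot touching nothing.
It also fails if it takes over 72 s, if anything falls off the work surface, if the arm or the gripper's body presses on something with over 40 N, if the wrist force passes 120 N, or if a joint passes its speed limit or range.

### The arm

A 7-joint arm with a two-finger parallel gripper is mounted at the origin on the work surface. World frame = base frame: x ahead of the robot, y to its left, z up, the work surface at z = 0. Lengths are in m, angles in rad, forces in N, time in s.
With the tool pointing down it reaches from about 0.35 to 0.9 m from the base axis. Payload 8.1 kg.
Tool frame: the origin (TCP) lies at the very end of the fingers, on their centre line; the grasp point (between the pads) lies 19 mm behind it; z points along the fingers, y is the line along which they close (so a half turn about z gives the same grasp; the last joint's range is limited). The gripper opens to 85 mm and grips with 20 to 120 N. Pads are 22 mm wide; open, the fingers measure 114 mm over their backs; the gripper's body (76 mm by 85 mm) begins 54 mm behind the grasp point. The pads swing forward as they close: fully open they stand 13 mm farther back than shut.
Start: joints at [1.216, 0.434, 0.025, 1.573, -0.012, 1.134, -0.075], TCP at [0.156, -0.605, 0.231] pointing down, gripper open.
Joint ranges: [-2.62, 2.62], [-0.44, 2.09], [-1.27, 1.32], [0.08, 2.57], [-1.32, 4.46], [0.12, 2], [-2.74, 2.74]. Speed limits (rad/s): [2.22, 2.22, 3.01, 3.01, 3.14, 3.14, 3.14].

### API

Orientations are given as a rotation vector (axis times angle).
In Python, from cell import sensors, optics, job gives the robot as it stands.
- The arm moves only by the tool step_arm, never from a script. Its argument "commands" is text: rows parted by semicolons, each of 7 numbers parted by spaces: the shift along the tool's x, y, z normalised to -1 to 1, where 1 is 50 cm, then the turn, a rotation vector about the tool's x, y, z normalised to -1 to 1, where 1 is 30 degrees, then the opening, from -1 (shut) to 1 (fully open). A call has 1 to 12 rows; each row is the pose to reach, as a shift and turn from the pose commanded when the call began, along the tool's axes at that moment; what a row does not reach only later rows make up. A row lasts 1/12 s, in which the tool goes at most 41.7 mm and 7.16 degrees, less where a joint would pass 70% of its speed; a pose out of reach is approached as far as the arm can. A call with a number of a shift or a turn outside -1 to 1 is refused whole. A call with a gripper value outside its range is refused whole. The fingers move at their own pace and stop on an object; "grip_force" is the grip in N (left out, the last holds). Time passes only in rows, so rows that repeat a pose let the fingers close. It gives the time, the measured TCP pose, the force, the opening and the grip force at its end, in the units of the state.
- sensors.get_obs(): the state, without advancing time (a new reading comes with each control period).
- optics.get_image(name): name is "scene" or "top"; returns a dict with "pixels" (400x640x3 uint8, red, green, blue), "K" (3x3 intrinsics, pixels), "position" and "orientation" of the camera in the world. Camera axes: x right, y down, z forward; pixel columns grow to the right and rows downward; lengths in m; the calibration is good to about 2 mm. A picture is of the moment at which its call begins. There is no depth.
- job.close_job(): hands the job in; it is judged then, once.
The state is a dict: "t": time; "q": joint angles; "qd": joint speeds; "joint_efforts": joint torques, N m; "eef_pos": TCP position; "orientation": TCP orientation; "ft_force": force on the tool from outside, world axes, zero at the start; "torque": the same for the moment, N m; "grip_width": finger opening in m; "grasp_force": force on a finger pad.
Only numpy, scipy, OpenCV 4.12 (cv2) and the standard library are available. Lean on these libraries where they do the work, as an engineer would, in place of code of your own. Each camera call takes 0.05 s, during which the arm holds its last target. There are 200 camera calls.

## Working session

There is one attempt and no reset: what is moved stays moved. The work goes in short steps, Python scripts to look and compute and a tool call to move; the robot and the scene stay as the last step left them, time stands still between calls to the robot, and variables do not carry over. Pictures are saved under pics/ and viewed, at most 10 in all, crops included, and the job is handed in when it is done.

Besides the shell and the picture viewer there is one more tool, called after ">>>" in YAML: its name, and indented under it one key for each argument. step_arm: Moves the arm, as the interface text tells. Scaled input: -1 to 1 covers 50 cm each way for a shift and 30 degrees each way for a turn. Its arguments: {"type":"object","properties":{"commands":{"type":"string"},"grip_force":{"type":"number"}},"required":["commands"]}

```bash
mkdir -p pics; ls; python3 - <<'E'
from cell import sensors, optics, job
import cv2, numpy as np
for n in ("scene","top"):
    im=optics.get_image(n); cv2.imwrite(f"pics/{n}0.png",im["pixels"][:,:,::-1])
    print(n,np.round(im["K"],1).tolist(),np.round(im["position"],4),np.round(im["orientation"],4))
    np.savez(f"{n}0.npz",**im)
o=sensors.get_obs(); print({k:np.round(v,3).tolist() for k,v in o.items()})
E
```

```text
pics
scene [[398.8, 0.0, 321.1], [0.0, 398.8, 202.2], [0.0, 0.0, 1.0]] [ 0.8673 -0.5069  0.7453] [-2.3692 -0.7033  0.2733]
top [[434.6, 0.0, 322.3], [0.0, 434.6, 195.8], [0.0, 0.0, 1.0]] [ 0.3931 -0.0062  1.1979] [-2.1362  2.1549 -0.1402]
{'t': 0.1, 'q': [1.216, 0.435, 0.025, 1.574, -0.012, 1.134, -0.075], 'qd': [-0.001, -0.002, -0.0, -0.003, -0.0, -0.001, 0.0], 'joint_efforts': [0.003, -67.177, 1.028, -31.69, 0.016, 0.007, 0.0], 'eef_pos': [0.156, -0.605, 0.231], 'orientation': [-3.115, -0.394, 0.0], 'ft_force': [0.96, 0.544, -0.026], 'torque': [-0.01, 0.034, -0.045], 'grasp_force': 0.0, 'grip_width': 0.085}
```

View pics/top0.png

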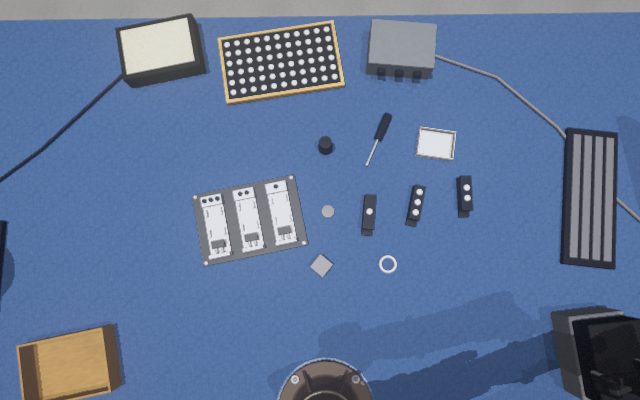

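View pics/scene0.png

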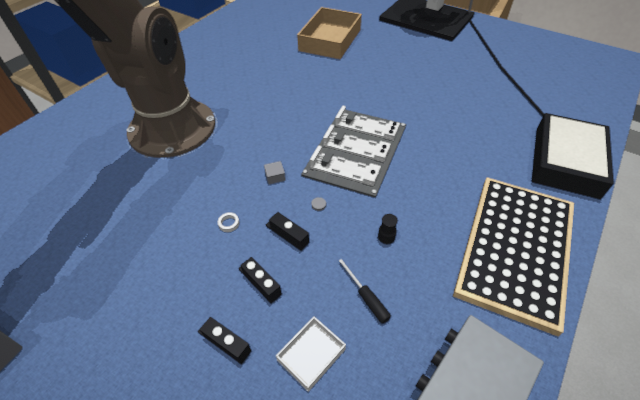

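Top view: rack at (249,220) with nests 3, 2 and 1 from left to right, studs at the upper end. The bars are at (369,214) with one dot, (416,205) with three and (465,195) with two. The scene view agrees. Next I'll enlarge crops for accurate points.

```bash
cat > h.py <<'E'
import numpy as np, cv2
from scipy.spatial.transform import Rotation as R
def load(n): 
    return dict(np.load(n))
def proj(im,P):
    p=R.from_rotvec(im["orientation"]).inv().apply(np.atleast_2d(P)-im["position"])
    return np.c_[im["K"][0,0]*p[:,0]/p[:,2]+im["K"][0,2], im["K"][1,1]*p[:,1]/p[:,2]+im["K"][1,2]]
def back(im,uv,z):
    uv=np.atleast_2d(uv).astype(float)
    d=np.c_[(uv-im["K"][:2,2])/[im["K"][0,0],im["K"][1,1]],np.ones(len(uv))]
    d=R.from_rotvec(im["orientation"]).apply(d); o=im["position"]
    return o+d*((z-o[2])/d[:,2])[:,None]
E
python3 - <<'E'
from h import *
im=cv2.imread("pics/top0.png")
a=cv2.resize(im[170:270,190:320],None,fx=6,fy=6,interpolation=cv2.INTER_CUBIC); cv2.imwrite("pics/t_rack.png",a)
b=cv2.resize(im[170:240,350:480],None,fx=6,fy=6,interpolation=cv2.INTER_CUBIC); b=np.clip(b.astype(float)*2,0,255).astype(np.uint8);cv2.imwrite("pics/t_bars.png",b)
for n in("top0","scene0"):
    c=load(n+".npz"); g=cv2.cvtColor(c["pixels"],cv2.COLOR_RGB2GRAY)
    x0,x1,y0,y1=(355,480,170,235) if n=="top0" else (195,312,205,365)
    k,l,s,ce=cv2.connectedComponentsWithStats((g[y0:y1,x0:x1]>150).astype(np.uint8))
    for i in range(1,k):
        m=(l==i); 
        m=cv2.dilate(m.astype(np.uint8),np.ones((3,3)))>0
        w=np.clip(g[y0:y1,x0:x1].astype(float)-50,0,None)*m; yy,xx=np.mgrid[y0:y1,x0:x1]
        uv=np.array([(w*xx).sum(),(w*yy).sum()])/w.sum()
        print(n,s[i,4],uv.round(2),back(c,uv,.044).round(4))
E
```

```text
top0 31 [466.37 187.07] [[ 0.5743 -0.3836  0.044 ]]
top0 32 [419.15 191.51] [[ 0.5635 -0.2568  0.044 ]]
top0 32 [466.97 197.44] [[ 0.5463 -0.3837  0.044 ]]
top0 31 [417.28 201.64] [[ 0.5362 -0.2508  0.044 ]]
top0 33 [369.   210.97] [[ 0.5123 -0.1214  0.044 ]]
top0 31 [415.21 211.77] [[ 0.5091 -0.2442  0.044 ]]
scene0 170 [227.58 220.23] [[ 0.3943 -0.1841  0.044 ]]
scene0 39 [287.92 224.41] [[ 0.5134 -0.1212  0.044 ]]
scene0 50 [250.55 264.85] [[ 0.51  -0.244  0.044]]
scene0 56 [259.05 273.61] [[ 0.5372 -0.2503  0.044 ]]
scene0 57 [267.88 282.71] [[ 0.5645 -0.2566  0.044 ]]
scene0 856 [298.3  348.38] [[ 0.6888 -0.3284  0.044 ]]
scene0 69 [216.86 330.8 ] [[ 0.5469 -0.3831  0.044 ]]
scene0 72 [228.46 339.16] [[ 0.5749 -0.3831  0.044 ]]
```

View pics/t_rack.png

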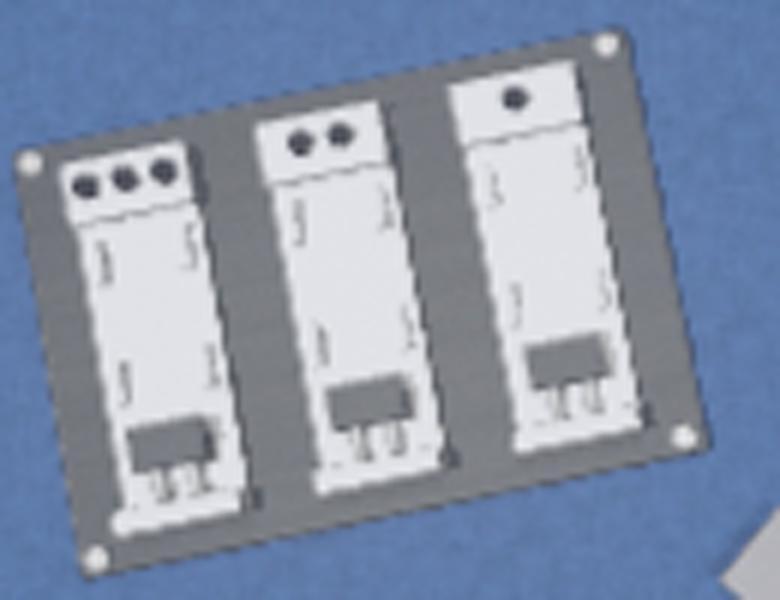

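View pics/t_bars.png

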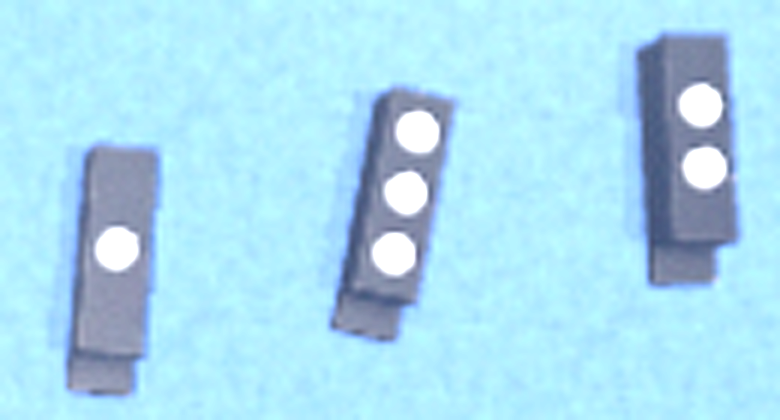

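The bar crop shows all tongues pointing down, towards the robot, with dots centred on the blocks. In the rack crop the nests read 3, 2, 1 from left to right, with heel blocks at the top and jaws at the bottom. Dots agree between the cameras to about 1 mm. Next come the studs and a model fit for yaw.

```bash
cat > fit.py <<'E'
from h import *
from scipy.optimize import minimize
C=[load("top0.npz"),load("scene0.npz")]; S=6
def box(x0,x1,y0,y1,z0,z1): return np.array([[x,y,z] for x in(x0,x1) for y in(y0,y1) for z in(z0,z1)])*1e-3
B=[box(-47,47,-15,15,0,40),box(-63,-47,-15,15,0,8)]
def xf(p,P,z=0): return R.from_euler("z",p[2]).apply(P)+[p[0],p[1],z]
def bar(p0):
    data=[]
    for c in C:
        u,v=proj(c,xf(p0,[[0,0,.02]]))[0].astype(int); o=np.array([u-38,v-38]); im=c["pixels"][o[1]:o[1]+76,o[0]:o[0]+76].astype(float)
        m=im[:,:,2]; 
        m=np.clip((85-m)/40,0,1)           # blue channel: cloth bright, bar dark
        w=np.clip((im[:,:,0]-110)/60,0,1); m=np.maximum(m,w*1.0)   # dots count as bar
        data.append((c,o,cv2.resize(m,None,fx=S,fy=S,interpolation=cv2.INTER_LINEAR)))
    def cost(p):
        e=0
        for c,o,m in data:
            k=np.zeros(m.shape,np.uint8)
            for b in B:
                q=(proj(c,xf(p*[1e-3,1e-3,1e-2],b))-o+.5)*S
                cv2.fillConvexPoly(k,cv2.convexHull((q*16).astype(np.int32)),1,shift=4)
            a=slice(60,-60); e+=np.abs(m[a,a]-k[a,a]).mean()*100
        return e
    r=minimize(cost,np.array(p0)*[1e3,1e3,1e2],method="Nelder-Mead",options=dict(initial_simplex=np.array(p0)*[1e3,1e3,1e2]+np.array([[0,0,0],[4,0,0],[0,4,0],[0,0,6]]),xatol=.02,fatol=1e-4))
    return r.x*[1,1,.01*180/np.pi],r.fun
E
python3 - <<'E'
from fit import *
c=C[0]; print("px",[c["pixels"][v,u].tolist() for v,u in((214,363),(190,375),(215,372),(222,366),(210,358))])
for n,p in dict(bar1=(.5128,-.1213,-.05),bar2=(.5607,-.3835,0),bar3=(.5366,-.2505,-.228)).items(): print(n,bar(p))
# studs
seeds=dict(n3a=(86,186),n3b=(124,180),n3c=(164,171),n2a=(300,142),n2b=(341,134),n1=(515,98))
for n,s in seeds.items():
    uv=np.array(s)/6-.42+[190,170]; out=[]
    for i,c in enumerate(C):
        if i: uv=proj(c,X)[0]
        g=cv2.cvtColor(c["pixels"],cv2.COLOR_RGB2GRAY).astype(float)
        for _ in range(4):
            yy,xx=np.mgrid[0:400,0:640]; r=np.hypot(xx-uv[0],yy-uv[1]); w=np.clip(130-g,0,None)*(r<2.9)
            uv=np.array([(w*xx).sum(),(w*yy).sum()])/w.sum()
        X=back(c,uv,.032); out+= [uv.round(2),X[0,:2].round(4)]
    print(n,out)
E
```

```text
px [[55, 60, 75], [90, 119, 168], [72, 73, 87], [74, 77, 89], [91, 121, 168]]
bar1 (array([ 513.46742506, -121.39378669,   -7.25718444]), np.float64(20.05210793808264))
bar2 (array([ 561.45512389, -383.31661422,   -1.70397087]), np.float64(24.212584049823633))
bar3 (array([ 536.86730097, -250.39486258,  -14.32811302]), np.float64(20.414024731709812))
n3a [array([203.72, 200.91]), array([0.545 , 0.3244]), array([394.08, 123.13]), array([0.5481, 0.3236])]
n3b [array([210.27, 199.5 ]), array([0.5487, 0.3067]), array([392.24, 127.16]), array([0.5516, 0.3056])]
n3c [array([216.79, 198.14]), array([0.5522, 0.2891]), array([390.62, 130.93]), array([0.555 , 0.2892])]
n2a [array([239.45, 193.62]), array([0.564 , 0.2277]), array([383.86, 146.12]), array([0.5678, 0.2258])]
n2b [array([246.11, 192.1 ]), array([0.568 , 0.2097]), array([382.  , 150.21]), array([0.5709, 0.2094])]
n1 [array([275.16, 186.07]), array([0.5839, 0.1308]), array([372.39, 171.37]), array([0.5865, 0.1294])]
```

```bash
sed -i 's|(85-m)/40|(125-m)/30|' fit.py
python3 - <<'E'
from fit import *
for n,p in dict(bar1=(.5128,-.1213,-.05),bar2=(.5607,-.3835,0),bar3=(.5366,-.2505,-.228)).items(): print(n,bar(p))
yaw=np.radians(11.3); st={1:(.5842,.1306),2:(.5662,.2187),3:(.5489,.3067)}
def prof(c,s,xs,ys,z):
    n=np.array(s)-.061*np.array([np.cos(yaw),np.sin(yaw)])
    G=np.array([[x,y,z] for x in xs for y in ys])*1e-3
    uv=proj(c,xf((n[0],n[1],yaw),G)).astype(np.float32).reshape(len(xs),len(ys),2)
    return cv2.remap(cv2.cvtColor(c["pixels"],cv2.COLOR_RGB2GRAY).astype(np.float32),uv[...,0],uv[...,1],cv2.INTER_LINEAR)
for k in st:
  for ci,c in enumerate(C):
    a=prof(c,st[k],np.arange(40,82,1.),np.r_[-26:-20,20:26],28).mean(1)
    print(k,ci,"x40..",a.astype(int).tolist())
    b=prof(c,st[k],np.arange(66,73,1.),np.arange(-36,37,1.),28).mean(0)
    print("   y-36..",b.astype(int).tolist())
  a=prof(C[0],st[k],np.arange(-90,-38,1.),np.arange(-12,13.),38).mean(1); print("jaw z38 x-90",a.astype(int).tolist())
E
```

```text
bar1 (array([ 513.60416904, -121.91320496,   -6.35900881]), np.float64(4.764339811927856))
bar2 (array([ 5.61558061e+02, -3.83773098e+02, -4.50367477e-01]), np.float64(6.375168870596077))
bar3 (array([ 537.28141078, -251.13037729,  -13.29370802]), np.float64(5.512680139571259))
1 0 x40.. [221, 217, 211, 202, 193, 189, 195, 208, 218, 223, 224, 224, 223, 223, 223, 223, 223, 223, 223, 223, 224, 224, 224, 224, 224, 224, 224, 223, 223, 222, 219, 214, 204, 186, 163, 141, 127, 120, 120, 120, 119, 119]
   y-36.. [120, 120, 120, 117, 111, 109, 126, 151, 175, 191, 206, 214, 216, 219, 220, 221, 221, 221, 222, 222, 222, 223, 222, 222, 221, 220, 220, 220, 220, 218, 215, 212, 206, 200, 195, 192, 188, 187, 187, 189, 196, 205, 212, 216, 219, 221, 222, 222, 223, 223, 223, 222, 221, 221, 221, 221, 221, 221, 221, 222, 222, 219, 210, 200, 184, 164, 145, 134, 127, 121, 121, 121, 121]
1 1 x40.. [163, 168, 172, 175, 179, 187, 197, 207, 214, 221, 225, 226, 227, 226, 225, 225, 225, 226, 226, 228, 228, 229, 229, 229, 229, 228, 228, 228, 228, 228, 228, 226, 221, 213, 198, 174, 142, 117, 103, 98, 99, 102]
   y-
[... 2879 characters left out ...]
 215, 214, 206, 191, 169, 142, 120, 107, 106, 112]
   y-36.. [124, 122, 120, 121, 125, 132, 142, 156, 174, 189, 204, 211, 207, 198, 189, 180, 170, 159, 149, 143, 142, 147, 152, 158, 165, 177, 188, 199, 206, 205, 199, 190, 182, 174, 165, 156, 149, 145, 147, 151, 157, 162, 169, 181, 193, 204, 211, 211, 205, 196, 189, 182, 173, 165, 157, 151, 152, 156, 161, 166, 171, 174, 173, 169, 163, 157, 150, 143, 135, 128, 123, 120, 120]
jaw z38 x-90 [224, 222, 218, 209, 199, 190, 186, 187, 190, 192, 193, 193, 194, 196, 196, 196, 192, 182, 166, 147, 131, 121, 121, 123, 124, 125, 125, 125, 125, 125, 124, 124, 124, 124, 124, 125, 127, 134, 147, 165, 185, 203, 217, 224, 225, 225, 225, 225, 225, 225, 225, 224]
```

```bash
cat > plan.py <<'E'
import json,sys
from h import *
from cell import sensors
W=.012
BARS={1:(.513,-.1215,-6.4),2:(.561,-.3835,-.3),3:(.537,-.2507,-13.1)}
NEST={1:(.5245,.1188,11.3),2:(.5066,.2067,11.3),3:(.4893,.2947,11.3)}
F=R.from_matrix(np.diag([1,-1,-1.]))
def onbar(k,h=0,dx=0): x,y,a=BARS[k]; r=R.from_euler("z",a,degrees=True); return r.apply([dx,0,0])+[x,y,W+h], r*F
def nest(k,X,Z,th,dy=0,dyaw=0,g=0):
    """tongue tip underside edge at nest x=X, Z above floor (mm), heel raised th deg; g: grasp point along bar (m)"""
    x,y,a=NEST[k]; rn=R.from_euler("z",a+dyaw,degrees=True); rb=R.from_euler("y",-th,degrees=True)
    p=np.array([X*1e-3,dy*1e-3,.018+Z*1e-3])+rb.apply([.063+g,0,W])
    return rn.apply(p)+[x,y,0], rn*rb*F
def cur():
    o=sensors.get_obs(); return np.array(o["eef_pos"]),R.from_rotvec(o["orientation"]),o
def save(T): np.savez("cmd.npz",p=T[0],r=T[1].as_rotvec())
def last(): d=np.load("cmd.npz"); return d["p"],R.from_rotvec(d["r"])
def rows(T0,Ts):
    for T in Ts:
        d=T0[1].inv().apply(T[0]-T0[0])/.5; w=(T0[1].inv()*T[1]).as_rotvec(degrees=True)/30
        print(" ".join(f"{v:.4f}" for v in np.r_[d,w]), "  dist",round(np.linalg.norm(T[0]-T0[0])*1e3,1))
    save(Ts[-1])
E
python3 - <<'E'
from plan import *
p,r,o=cur(); A=onbar(1,.12); rows((p,r),[A]); rows(A,[onbar(1,.03),onbar(1,0)])
print(onbar(1,0)[0])
E
```

```text
0.9332 -0.7579 0.1981 -0.0027 0.0007 0.6941   dist 609.2
0.0000 0.0000 0.1800 0.0000 0.0000 0.0000   dist 90.0
0.0000 0.0000 0.2400 0.0000 0.0000 0.0000   dist 120.0
[ 0.513  -0.1215  0.012 ]
```

>>> step_arm:
  commands: "0.466 -0.379 0.099 -0.0014 0.0004 0.347 0.41;0.466 -0.379 0.099 -0.0014 0.0004 0.347 0.41;0.466 -0.379 0.099 -0.0014 0.0004 0.347 0.41;0.466 -0.379 0.099 -0.0014 0.0004 0.347 0.41;0.466 -0.379 0.099 -0.0014 0.0004 0.347 0.41;0.466 -0.379 0.099 -0.0014 0.0004 0.347 0.41;0.466 -0.379 0.099 -0.0014 0.0004 0.347 0.41;0.466 -0.379 0.099 -0.0014 0.0004 0.347 0.41;0.466 -0.379 0.099 -0.0014 0.0004 0.347 0.41;0.466 -0.379 0.099 -0.0014 0.0004 0.347 0.41;0.466 -0.379 0.099 -0.0014 0.0004 0.347 0.41"
  grip_force: 80

```text
t: 1.02
eef_pos: [0.3334, -0.3647, 0.1818]
orientation: [3.139, 0.108, -0.0]
ft_force: [-0.2, -0.4, 0.3]
grip_width: 0.0602
grasp_force: 0.0
```

```bash
python3 - <<'E'
from plan import *
p,r,o=cur(); print(p,r.as_rotvec(),o["t"],o["grip_width"],o["ft_force"]); rows((p,r),[onbar(1,.12)])
E
```

```text
[ 0.33341002 -0.36471752  0.18182623] [ 3.13855609e+00  1.08003477e-01 -2.90886635e-04] 1.0167 0.0602490922072847 [-0.1640175  -0.39243155  0.34243724]
0.3918 -0.4607 0.0990 0.0023 0.0002 0.3447   dist 306.4
```

>>> step_arm:
  commands: "0.39 -0.4585 0.099 0.002 0 0.346 0.41;0.39 -0.4585 0.099 0.002 0 0.346 0.41;0.39 -0.4585 0.099 0.002 0 0.346 0.41;0.39 -0.4585 0.099 0.002 0 0.346 0.41;0.39 -0.4585 0.099 0.002 0 0.346 0.41;0.39 -0.4585 0.099 0.002 0 0.346 0.41;0.39 -0.4585 0.099 0.002 0 0.346 0.41;0.39 -0.4585 0.099 0.002 0 0.346 0.41;0.39 -0.4585 0.099 0.002 0 0.346 0.41;0.39 -0.4585 0.099 0.002 0 0.346 0.41;0.39 -0.4585 0.099 0.002 0 0.346 0.41;0.39 -0.4585 0.099 0.002 0 0.346 0.41"

```text
t: 2.02
eef_pos: [0.5119, -0.1239, 0.1323]
orientation: [3.136, -0.18, 0.0]
ft_force: [-1.0, 0.0, -0.2]
grip_width: 0.06
grasp_force: 0.0
```

```bash
python3 - <<'E'
from plan import *
p,r,o=cur(); A=onbar(1,.12); print((p-A[0])*1e3,(A[1].inv()*r).as_rotvec(degrees=True),o["qd"]); rows((p,r),[onbar(1,.03),onbar(1,0)])
E
```

```text
[-1.10931943 -2.36000486  0.33071623] [-0.03455547  0.00868565  0.17299397] [ 0.0012016  -0.00288048 -0.00644308  0.00102517 -0.00221554 -0.00184719
 -0.00539588]
0.0016 -0.0051 0.1807 0.0012 -0.0003 -0.0058   dist 90.4
0.0016 -0.0051 0.2407 0.0012 -0.0003 -0.0058   dist 120.4
```

>>> step_arm:
  commands: "0.0016 -0.005 0.09 0.001 0 -0.006 0.41;0.0016 -0.005 0.16 0.001 0 -0.006 0.41;0.0016 -0.005 0.18 0.001 0 -0.006 0.41;0.0016 -0.005 0.18 0.001 0 -0.006 0.41;0.0016 -0.005 0.18 0.001 0 -0.006 0.41;0.0016 -0.005 0.18 0.001 0 -0.006 0.41"

```text
t: 2.52
eef_pos: [0.5149, -0.1198, 0.044]
orientation: [-3.137, 0.171, -0.004]
ft_force: [-0.0, 0.7, 0.7]
grip_width: 0.0604
grasp_force: 0.0
```

```bash
python3 - <<'E'
from plan import *
p,r,o=cur(); A=onbar(1,.03); print((p-A[0])*1e3,(A[1].inv()*r).as_rotvec(degrees=True)); rows((p,r),[onbar(1,.0)])
E
```

```text
[1.88217664 1.68867931 2.00949778] [ 0.03230334  0.15814158 -0.15630315]
-0.0036 0.0038 0.0640 -0.0011 -0.0053 0.0052   dist 32.1
```

```bash
python3 - <<'E'
from plan import *
from cell import optics
A=onbar(1,.03)
for i in range(6):
    im=optics.get_image("top"); p,r,o=cur(); print(((p-A[0])*1e3).round(2),(A[1].inv()*r).as_rotvec(degrees=True).round(3),np.round(o["ft_force"],2))
cv2.imwrite("pics/top1.png",cv2.resize(im["pixels"][150:280,180:480,::-1],None,fx=2.6,fy=2.6,interpolation=cv2.INTER_CUBIC))
E
```

```text
[2.1  1.84 2.18] [ 0.034  0.196 -0.17 ] [-0.35 -0.07  0.05]
[2.06 1.97 2.09] [ 0.036  0.198 -0.181] [-0.11  0.12  0.23]
[1.95 2.11 1.92] [ 0.037  0.19  -0.198] [-1.59 -0.25 -0.6 ]
[1.71 2.21 1.64] [ 0.04   0.164 -0.202] [-0.16 -0.25  0.84]
[1.49 2.29 1.35] [ 0.041  0.133 -0.205] [-0.33  0.5  -0.16]
[1.31 2.36 1.12] [ 0.043  0.107 -0.211] [-0.22 -0.22 -0.47]
```

```bash
python3 - <<'E'
from plan import *
from cell import optics
A=onbar(1,.03)
for i in range(24):
    im=optics.get_image("top"); p,r,o=cur()
    if i%2: print(round(o["t"],2),((p-A[0])*1e3).round(2),(A[1].inv()*r).as_rotvec(degrees=True).round(3))
E
```

```text
2.92 [0.98 2.48 0.63] [ 0.048  0.056 -0.218]
3.02 [0.8  2.49 0.35] [ 0.049  0.028 -0.214]
3.12 [0.75 2.5  0.21] [ 0.05   0.015 -0.215]
3.22 [0.71 2.49 0.15] [ 0.051  0.008 -0.215]
3.32 [0.73 2.5  0.13] [ 0.052  0.011 -0.215]
3.42 [0.73 2.49 0.16] [ 0.051  0.012 -0.214]
3.52 [0.73 2.51 0.16] [ 0.052  0.012 -0.215]
3.62 [0.76 2.45 0.2 ] [ 0.051  0.018 -0.21 ]
3.72 [0.75 2.47 0.18] [ 0.05   0.016 -0.214]
3.82 [0.76 2.46 0.18] [ 0.05   0.017 -0.212]
3.92 [0.75 2.49 0.2 ] [ 0.051  0.018 -0.214]
4.02 [0.74 2.5  0.19] [ 0.053  0.016 -0.212]
```

```bash
cat >> plan.py <<'E'
def rows(T0,Ts):
    for T in Ts:
        d=np.round(T0[1].inv().apply(T[0]-T0[0])/.5/.0005)*.0005; w=np.round((T0[1].inv()*T[1]).as_rotvec(degrees=True)/30/.002)*.002
        print(" ".join(f"{v:.6g}" for v in np.r_[d,w]), "  dist",round(np.linalg.norm(d)*500,1),"turn",round(np.linalg.norm(w)*30,1))
        Tr=(T0[0]+T0[1].apply(d*.5),T0[1]*R.from_rotvec(w*30,degrees=True))
    save(Tr); return Tr
def err(T):
    p,r,o=cur(); print("t",round(o["t"],2),"err mm",((p-T[0])*1e3).round(2),"deg",(T[1].inv()*r).as_rotvec(degrees=True).round(2),"F",np.round(o["ft_force"],1),"grip",round(o["grip_width"],4),round(o["grasp_force"],1))
E
python3 - <<'E'
from plan import *
p,r,o=cur(); C=rows((p,r),[onbar(1,0)])
print("lift"); C=rows(C,[onbar(1,.11)])
print("to nest"); a=C; b=nest(1,-42,75,12)
C=rows(C,[b])
print("desc"); C=rows(C,[nest(1,-42,20,12),nest(1,-42,6,12)])
E
```

```text
-0.001 0.005 0.0605 -0.002 -0 0.008   dist 30.4 turn 0.2
lift
0 0 -0.22 0 -0 -0   dist 110.0 turn 0.0
to nest
0.002 -0.4905 0.008 0.062 0.396 -0.588   dist 245.3 turn 21.3
desc
-0.023 0 0.1075 0 0 -0   dist 55.0 turn 0.0
-0.029 0 0.135 0 0 -0   dist 69.0 turn 0.0
```

>>> step_arm:
  commands: "-0.001 0.005 0.025 -0.002 0 0.008 0.41;-0.001 0.005 0.045 -0.002 0 0.008 0.41;-0.001 0.005 0.0605 -0.002 0 0.008 0.41;-0.001 0.005 0.0605 -0.002 0 0.008 0.41;-0.001 0.005 0.0605 -0.002 0 0.008 0.41;-0.001 0.005 0.0605 -0.002 0 0.008 0.41;-0.001 0.005 0.0605 -0.002 0 0.008 0;-0.001 0.005 0.0605 -0.002 0 0.008 -0.3;-0.001 0.005 0.0605 -0.002 0 0.008 -0.6;-0.001 0.005 0.0605 -0.002 0 0.008 -0.6;-0.001 0.005 0.0605 -0.002 0 0.008 -0.6;-0.001 0.005 0.0605 -0.002 0 0.008 -0.6"
  grip_force: 80

```text
t: 5.02
eef_pos: [0.5134, -0.1215, 0.0126]
orientation: [3.136, -0.176, 0.002]
ft_force: [-1.5, 0.3, 5.2]
grip_width: 0.0288
grasp_force: 79.6
```

>>> step_arm:
  commands: "0 0 0 0 0 0 -0.6;0 0 0 0 0 0 -0.6"

```text
t: 5.18
eef_pos: [0.5134, -0.1215, 0.0126]
orientation: [3.136, -0.176, 0.002]
ft_force: [-0.5, 0.6, 5.9]
grip_width: 0.0284
grasp_force: 79.6
```

```bash
python3 - <<'E'
from plan import *
err(onbar(1,0))
E
```

```text
t 5.18 err mm [ 0.39 -0.01  0.63] deg [-0.02  0.07  0.03] F [-0.5  0.6  5.9] grip 0.0284 79.6
```

>>> step_arm:
  commands: "0 0 -0.03 0 0 0 -0.6;0 0 -0.08 0 0 0 -0.6;0 0 -0.14 0 0 0 -0.6;0 0 -0.2 0 0 0 -0.6;0 0 -0.22 0 0 0 -0.6;0 0 -0.22 0 0 0 -0.6"

```text
t: 5.68
eef_pos: [0.5147, -0.1217, 0.1245]
orientation: [3.136, -0.176, 0.008]
ft_force: [-0.9, -0.3, -2.7]
grip_width: 0.029
grasp_force: 79.3
```

>>> step_arm:
  commands: "0.002 -0.04 0.008 0.005 0.033 -0.049 -0.6;0.002 -0.1 0.008 0.012 0.08 -0.12 -0.6;0.002 -0.17 0.008 0.021 0.136 -0.2 -0.6;0.002 -0.24 0.008 0.03 0.192 -0.29 -0.6;0.002 -0.31 0.008 0.04 0.25 -0.37 -0.6;0.002 -0.38 0.008 0.05 0.3 -0.45 -0.6;0.002 -0.44 0.008 0.055 0.352 -0.525 -0.6;0.002 -0.475 0.008 0.06 0.38 -0.57 -0.6;0.002 -0.4905 0.008 0.062 0.396 -0.588 -0.6;0.002 -0.4905 0.008 0.062 0.396 -0.588 -0.6;0.002 -0.4905 0.008 0.062 0.396 -0.588 -0.6;0.002 -0.4905 0.008 0.062 0.396 -0.588 -0.6"

```text
t: 6.68
eef_pos: [0.5411, 0.1201, 0.1171]
orientation: [-3.091, -0.301, -0.322]
ft_force: [-0.6, 0.3, -3.0]
grip_width: 0.0289
grasp_force: 79.3
```

>>> step_arm:
  commands: "-0.01 0 0.04 0 0 0 -0.6;-0.018 0 0.08 0 0 0 -0.6;-0.023 0 0.1075 0 0 0 -0.6;-0.023 0 0.1075 0 0 0 -0.6;-0.023 0 0.1075 0 0 0 -0.6;-0.023 0 0.1075 0 0 0 -0.6;-0.023 0 0.1075 0 0 0 -0.6;-0.023 0 0.1075 0 0 0 -0.6;-0.023 0 0.1075 0 0 0 -0.6"

```text
t: 7.43
eef_pos: [0.5418, 0.1221, 0.0638]
orientation: [-3.089, -0.304, -0.326]
ft_force: [1.0, 0.3, -2.6]
grip_width: 0.0285
grasp_force: 79.3
```

```bash
python3 - <<'E'
from plan import *
from cell import optics
err(nest(1,-42,20,12))
B=[np.array([[x,y,z] for x in a for y in b for z in c])*1e-3 for a,b,c in (((-47,47),(-15,15),(0,40)),((-63,-47),(-15,15),(0,8)))]
E=[(0,1),(2,3),(4,5),(6,7),(0,2),(1,3),(4,6),(5,7),(0,4),(1,5),(2,6),(3,7)]
p,r,o=cur(); rb=r*F; pb=p-rb.apply([0,0,W])
out=[]
for n,(u0,v0,w,h) in dict(top=(190,170,130,100),scene=(290,90,130,110)).items():
    im=optics.get_image(n); s=6 if n=="top" else 5
    a=cv2.resize(np.ascontiguousarray(im["pixels"][v0:v0+h,u0:u0+w,::-1]),None,fx=s,fy=s,interpolation=cv2.INTER_CUBIC)
    f=lambda P:((proj(im,P)-[u0,v0]+.5)*s).astype(int)
    for b in B:
        q=f(rb.apply(b)+pb)
        for i,j in E: cv2.line(a,tuple(map(int,q[i])),tuple(map(int,q[j])),(0,255,0),1)
    x,y,yw=NEST[1]; rn=R.from_euler("z",yw,degrees=True)
    hb=np.array([[47,-28,28],[47,28,28],[75,28,28],[75,-28,28]])*1e-3; lp=np.array([[-49,-17,38],[-49,17,38]])*1e-3
    for P,c in((hb,True),(lp,False)): cv2.polylines(a,[f(rn.apply(P)+[x,y,0])],c,(0,0,255),1)
    out.append(cv2.resize(a,(400,int(a.shape[0]*400/a.shape[1]))) if 0 else a[:, :])
for i,a in enumerate(out): cv2.imwrite(f"pics/ov{i}.png",a)
E
```

```text
t 7.43 err mm [ 0.54 -0.01  0.91] deg [-0.01  0.07  0.04] F [ 1.   0.3 -2.6] grip 0.0285 79.3
```

View pics/ov1.png

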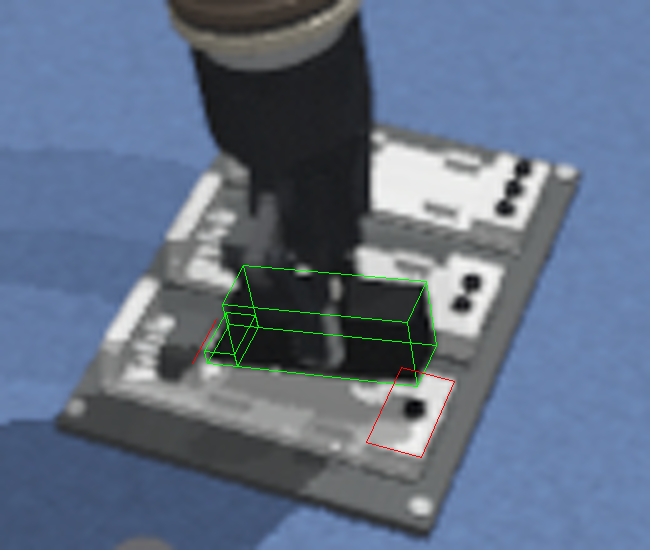

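Scene overlay: the held bar (green) matches the dark bar around (320,340), tongue at (215,350), in line with nest 1. The heel block outline is within about 1 mm. I'll go down and push.

```bash
python3 - <<'E'
from plan import *
C=nest(1,-42,20,12)
C=rows(C,[nest(1,-42,10,12),nest(1,-42,2.5,12)]); print("push")
C=rows(C,[nest(1,-50,2.5,12),nest(1,-58,2.5,12),nest(1,-61,2.5,12)])
E
```

```text
-0.004 0 0.0195 0 0 0   dist 10.0 turn 0.0
-0.0075 0 0.034 0 0 0   dist 17.4 turn 0.0
push
-0.0155 0 -0.003 0 0 0   dist 7.9 turn 0.0
-0.031 0 -0.0065 0 0 0   dist 15.8 turn 0.0
-0.037 0 -0.0075 0 0 0   dist 18.9 turn 0.0
```

>>> step_arm:
  commands: "-0.002 0 0.01 0 0 0 -0.6;-0.004 0 0.0195 0 0 0 -0.6;-0.006 0 0.028 0 0 0 -0.6;-0.0075 0 0.034 0 0 0 -0.6;-0.0075 0 0.034 0 0 0 -0.6;-0.0075 0 0.034 0 0 0 -0.6;-0.0075 0 0.034 0 0 0 -0.6;-0.0075 0 0.034 0 0 0 -0.6;-0.0075 0 0.034 0 0 0 -0.6"

```text
t: 8.28
eef_pos: [0.5414, 0.1222, 0.0457]
orientation: [-3.089, -0.305, -0.325]
ft_force: [0.6, 0.7, -3.6]
grip_width: 0.0286
grasp_force: 79.3
```

>>> step_arm:
  commands: "-0.006 0 -0.001 0 0 0 -0.6;-0.0155 0 -0.003 0 0 0 -0.6;-0.022 0 -0.0045 0 0 0 -0.6;-0.028 0 -0.006 0 0 0 -0.6;-0.033 0 -0.007 0 0 0 -0.6;-0.037 0 -0.0075 0 0 0 -0.6;-0.037 0 -0.0075 0 0 0 -0.6;-0.037 0 -0.0075 0 0 0 -0.6;-0.037 0 -0.0075 0 0 0 -0.6"

```text
t: 9.03
eef_pos: [0.5241, 0.1187, 0.046]
orientation: [-3.088, -0.305, -0.328]
ft_force: [4.9, 0.4, -4.1]
grip_width: 0.0291
grasp_force: 79.2
```

```bash
python3 - <<'E'
from plan import *
err(last())
C=rows(last(),[nest(1,-63,2.5,12),nest(1,-65.5,2.5,12)])
E
```

```text
t 9.03 err mm [1.46 0.27 0.71] deg [0.01 0.14 0.04] F [ 4.9  0.4 -4.1] grip 0.0291 79.2
-0.004 0 -0.001 0 0 0   dist 2.1 turn 0.0
-0.0085 0 -0.002 0 0 0   dist 4.4 turn 0.0
```

>>> step_arm:
  commands: "-0.003 0 -0.0005 0 0 0 -0.6;-0.006 0 -0.001 0 0 0 -0.6;-0.0085 0 -0.002 0 0 0 -0.6;-0.0085 0 -0.002 0 0 0 -0.6;-0.0085 0 -0.002 0 0 0 -0.6;-0.0085 0 -0.002 0 0 0 -0.6;-0.0085 0 -0.002 0 0 0 -0.6"

```text
t: 9.62
eef_pos: [0.5204, 0.118, 0.0462]
orientation: [-3.088, -0.305, -0.33]
ft_force: [7.4, -0.2, -6.4]
grip_width: 0.0287
grasp_force: 79.3
```

```bash
python3 - <<'E'
from plan import *
err(last())
C=rows(last(),[nest(1,-66,2.2,9),nest(1,-66,2,6),nest(1,-66,1.5,4)])
C=rows(C,[nest(1,-66,1,3),nest(1,-66,0,1),nest(1,-65.5,-.5,0)])
E
```

```text
t 9.62 err mm [2.06 0.42 0.84] deg [0.02 0.2  0.04] F [ 7.4 -0.2 -6.4] grip 0.0287 79.3
-0.0005 0 0.007 0 -0.1 0   dist 3.5 turn 3.0
0.0005 0 0.014 0 -0.2 0   dist 7.0 turn 6.0
0.0005 0 0.0195 0 -0.266 0   dist 9.8 turn 8.0
0.0005 0 0.003 0 -0.034 -0   dist 1.5 turn 1.0
0.001 0 0.0095 0 -0.1 -0   dist 4.8 turn 3.0
0.002 0 0.013 0 -0.134 -0   dist 6.6 turn 4.0
```

```bash
python3 - <<'E'
from plan import *
C=nest(1,-65.5,2.5,12)
C=rows(C,[nest(1,-67.2,2.2,12),nest(1,-67.7,2,9),nest(1,-68,1.5,6.5)])
C=rows(C,[nest(1,-68,1,4),nest(1,-68,.5,2.5)])
E
```

```text
-0.0035 0 -0 0 0 0   dist 1.8 turn 0.0
-0.0035 0 0.0065 -0 -0.1 0   dist 3.7 turn 3.0
-0.0035 0 0.013 0 -0.184 0   dist 6.7 turn 5.5
0.0005 0 0.0065 0 -0.082 0   dist 3.3 turn 2.5
0.001 0 0.011 -0 -0.132 0   dist 5.5 turn 4.0
```

>>> step_arm:
  commands: "-0.0035 0 0 0 0 0 -0.6;-0.0035 0 0.0035 0 -0.05 0 -0.6;-0.0035 0 0.0065 0 -0.1 0 -0.6;-0.0035 0 0.01 0 -0.142 0 -0.6;-0.0035 0 0.013 0 -0.184 0 -0.6;-0.0035 0 0.013 0 -0.184 0 -0.6;-0.0035 0 0.013 0 -0.184 0 -0.6;-0.0035 0 0.013 0 -0.184 0 -0.6;-0.0035 0 0.013 0 -0.184 0 -0.6"

```text
t: 10.37
eef_pos: [0.5211, 0.1181, 0.0399]
orientation: [-3.109, -0.306, -0.184]
ft_force: [7.8, -0.3, -0.9]
grip_width: 0.0287
grasp_force: 79.9
```

```bash
cat >> plan.py <<'E'
def barpose(k,g=0):
    p,r,o=cur(); x,y,a=NEST[k]; rn=R.from_euler("z",a,degrees=True).inv(); rb=rn*r*F
    q=rn.apply(p-[x,y,0.018])+rb.apply([-g,0,-W]); t=q+rb.apply([-.063,0,0]); h=q+rb.apply([.047,0,0])
    print("tip",(t*1e3).round(1),"heel",(h*1e3).round(1),"eul",rb.as_euler("ZYX",degrees=True).round(1),"F",rn.apply(o["ft_force"]).round(1),"T",np.round(o["torque"],2),"t",round(o["t"],1))
E
python3 - <<'E'
from plan import *
barpose(1)
E
```

```text
tip [-64.6   0.1   2.6] heel [44.6 -0.  15.6] eul [-0.  -6.8  0. ] F [ 7.6 -1.8 -0.9] T [-0.03 -1.54  0.05] t 10.4
```

```bash
python3 - <<'E'
from plan import *
C=nest(1,-68,1.5,6.5)
C=rows(C,[nest(1,-68.6,1,5),nest(1,-68.8,.5,3)]); print()
C=rows(C,[nest(1,-68.8,-.2,1.2),nest(1,-68.8,-1,-.3)])
E
```

```text
-0.0005 -0 0.004 -0 -0.05 -0   dist 2.0 turn 1.5
-0.0005 0 0.0095 -0 -0.116 0   dist 4.8 turn 3.5

0.0005 0 0.0055 -0 -0.06 -0   dist 2.8 turn 1.8
0.001 -0 0.0105 -0 -0.11 -0   dist 5.3 turn 3.3
```

>>> step_arm:
  commands: "-0.0005 0 0.004 0 -0.05 0 -0.6;-0.0005 0 0.007 0 -0.084 0 -0.6;-0.0005 0 0.0095 0 -0.116 0 -0.6;-0.0005 0 0.0095 0 -0.116 0 -0.6;-0.0005 0 0.0095 0 -0.116 0 -0.6;-0.0005 0 0.0095 0 -0.116 0 -0.6;-0.0005 0 0.0095 0 -0.116 0 -0.6;-0.0005 0 0.0095 0 -0.116 0 -0.6"

```text
t: 11.03
eef_pos: [0.5216, 0.1184, 0.0353]
orientation: [-3.119, -0.307, -0.091]
ft_force: [8.7, 0.1, 0.2]
grip_width: 0.0287
grasp_force: 80.2
```

```bash
python3 - <<'E'
from plan import *
barpose(1)
E
```

```text
tip [-65.2   0.2   1.7] heel [44.7  0.1  8.1] eul [-0.  -3.3  0. ] F [ 8.5 -1.7  0.2] T [ 0.08 -1.59 -0.05] t 11.0
```

>>> step_arm:
  commands: "0.0005 0 0.003 0 -0.03 0 -0.6;0.0005 0 0.0055 0 -0.06 0 -0.6;0.001 0 0.008 0 -0.086 0 -0.6;0.001 0 0.0105 0 -0.11 0 -0.6;0.001 0 0.0105 0 -0.11 0 -0.6;0.001 0 0.0105 0 -0.11 0 -0.6;0.001 0 0.0105 0 -0.11 0 -0.6;0.001 0 0.0105 0 -0.11 0 -0.6"

```text
t: 11.7
eef_pos: [0.5225, 0.1186, 0.0306]
orientation: [-3.126, -0.308, -0.002]
ft_force: [5.0, -0.2, 9.2]
grip_width: 0.029
grasp_force: 81.6
```

```bash
python3 - <<'E'
from plan import *
barpose(1); err(last())
C=last(); up=C[0]+[0,0,.1]; print(C[1].inv().apply([0,0,.2])) 
E
```

```text
tip [-65.    0.3   0.6] heel [45.   0.2  0.7] eul [-0.  -0.1  0. ] F [ 4.9 -1.2  9.2] T [-0.03 -1.1  -0.01] t 11.7
t 11.7 err mm [3.55 0.94 2.04] deg [0.03 0.35 0.04] F [ 5.  -0.2  9.2] grip 0.029 81.6
[-9.77380491e-04 -1.32229297e-16 -1.99997612e-01]
```

>>> step_arm:
  commands: "0.004 0 0 0 0 0 -0.6;0.008 0 0 0 0 0 -0.6;0.0115 0 -0.001 0 0 0 -0.6;0.0115 0 -0.001 0 0 0 -0.6;0.0115 0 -0.001 0 0 0 -0.6;0.0115 0 -0.001 0 0 0 -0.6;0.0115 0 -0.001 0 0 0 -0.6"

```text
t: 12.28
eef_pos: [0.5235, 0.1188, 0.0306]
orientation: [3.125, 0.309, -0.01]
ft_force: [-9.4, -1.7, 22.2]
grip_width: 0.0284
grasp_force: 83.3
```

```bash
python3 - <<'E'
from plan import *
barpose(1)
E
```

```text
tip [-64.1   0.2   1. ] heel [45.9  0.2  0.3] eul [-0.   0.4 -0. ] F [-9.5  0.1 22.2] T [-0.31  1.54 -0.07] t 12.3
```

>>> step_arm:
  commands: "-0.002 0 -0.003 0 0 0 -0.2;-0.002 0 -0.003 0 0 0 0.1;-0.002 0 -0.003 0 0 0 0.3;-0.002 0 -0.003 0 0 0 0.3;-0.002 0 -0.003 0 0 0 0.3;-0.002 0 -0.02 0 0 0 0.3;-0.002 0 -0.05 0 0 0 0.3;-0.002 0 -0.1 0 0 0 0.3;-0.002 0 -0.16 0 0 0 0.3;-0.002 0 -0.22 0 0 0 0.3;-0.002 0 -0.22 0 0 0 0.3"

```text
t: 13.2
eef_pos: [0.5274, 0.12, 0.1452]
orientation: [-3.125, -0.309, -0.005]
ft_force: [1.6, 1.5, 0.8]
grip_width: 0.0554
grasp_force: 0.0
```

```bash
python3 - <<'E'
from plan import *
C=last()  # pose before the last two calls
C=(C[0]+C[1].apply([.0115*.5-.001,0,-.0005-.11]),C[1]); save(C); err(C)
T=onbar(2,.12); C2=(C[0]*.5+T[0]*.5,R.from_rotvec(.5*(T[1]*C[1].inv()).as_rotvec())*C[1])
C=rows(C,[C2]); C=rows(C,[T]); print(); C=rows(C,[onbar(2,.03),onbar(2,0)])
E
```

```text
t 13.2 err mm [3.3  1.28 6.09] deg [0.05 0.46 0.02] F [1.6 1.5 0.8] grip 0.0554 0.0
-0.062 0.4995 0.0075 0 0.004 0.194   dist 251.7 turn 5.8
-0.0115 0.5035 0.007 0.002 0.006 0.192   dist 251.8 turn 5.8

0 0.0005 0.18 -0.002 -0 0   dist 90.0 turn 0.1
0 0.0005 0.24 -0.002 -0 0   dist 120.0 turn 0.1
```

>>> step_arm:
  commands: "-0.062 0.4995 0.0075 0 0.004 0.194 0.41;-0.062 0.4995 0.0075 0 0.004 0.194 0.41;-0.062 0.4995 0.0075 0 0.004 0.194 0.41;-0.062 0.4995 0.0075 0 0.004 0.194 0.41;-0.062 0.4995 0.0075 0 0.004 0.194 0.41;-0.062 0.4995 0.0075 0 0.004 0.194 0.41;-0.062 0.4995 0.0075 0 0.004 0.194 0.41;-0.062 0.4995 0.0075 0 0.004 0.194 0.41"

```text
t: 13.87
eef_pos: [0.5424, -0.136, 0.1358]
orientation: [3.137, 0.14, -0.005]
ft_force: [0.5, 0.6, 0.1]
grip_width: 0.0598
grasp_force: 0.0
```

>>> step_arm:
  commands: "-0.0115 0.5035 0.007 0.002 0.006 0.192 0.41;-0.0115 0.5035 0.007 0.002 0.006 0.192 0.41;-0.0115 0.5035 0.007 0.002 0.006 0.192 0.41;-0.0115 0.5035 0.007 0.002 0.006 0.192 0.41;-0.0115 0.5035 0.007 0.002 0.006 0.192 0.41;-0.0115 0.5035 0.007 0.002 0.006 0.192 0.41;-0.0115 0.5035 0.007 0.002 0.006 0.192 0.41;-0.0115 0.5035 0.007 0.002 0.006 0.192 0.41;-0.0115 0.5035 0.007 0.002 0.006 0.192 0.41;-0.0115 0.5035 0.007 0.002 0.006 0.192 0.41;-0.0115 0.5035 0.007 0.002 0.006 0.192 0.41"

```text
t: 14.78
eef_pos: [0.5619, -0.3809, 0.1326]
orientation: [-3.14, 0.003, -0.0]
ft_force: [0.2, -1.1, -0.6]
grip_width: 0.0604
grasp_force: 0.0
```

```bash
cat > look.py <<'E'
from plan import *
from cell import optics
def seat(k,name,boxes):
    B=[np.array([[x,y,z] for x in a for y in b for z in c])*1e-3 for a,b,c in (((-47,47),(-15,15),(18,58)),((-63,-47),(-15,15),(18,26)))]
    E=[(0,1),(2,3),(4,5),(6,7),(0,2),(1,3),(4,6),(5,7),(0,4),(1,5),(2,6),(3,7)]; out=[]
    x,y,yw=NEST[k]; rn=R.from_euler("z",yw,degrees=True)
    for n,(u0,v0,w,h) in boxes.items():
        im=optics.get_image(n); np.savez(f"{n}_{name}.npz",**im); s=390/w
        a=cv2.resize(np.ascontiguousarray(im["pixels"][v0:v0+h,u0:u0+w,::-1]),None,fx=s,fy=s,interpolation=cv2.INTER_CUBIC)
        o=a.copy()
        for b in B:
            q=((proj(im,rn.apply(b)+[x,y,0])-[u0,v0]+.5)*s).astype(int)
            for i,j in E: cv2.line(a,tuple(map(int,q[i])),tuple(map(int,q[j])),(0,255,0),1)
        out.append(np.vstack([o,a])[:590])
    m=min(len(o) for o in out); cv2.imwrite(f"pics/{name}.png",np.hstack([o[:m] for o in out]))
E
python3 - <<'E'
from look import *
err(onbar(2,.12)); seat(1,"s1",dict(top=(255,165,60,45),scene=(305,140,90,67)))
err(onbar(2,.12))
E
```

```text
t 14.78 err mm [0.9  2.63 0.57] deg [ 0.08  0.02 -0.17] F [ 0.2 -1.1 -0.6] grip 0.0604 0.0
t 14.88 err mm [0.58 1.76 0.63] deg [ 0.05  0.01 -0.12] F [-0.7  0.8 -0.2] grip 0.0604 0.0
```

View pics/s1.png

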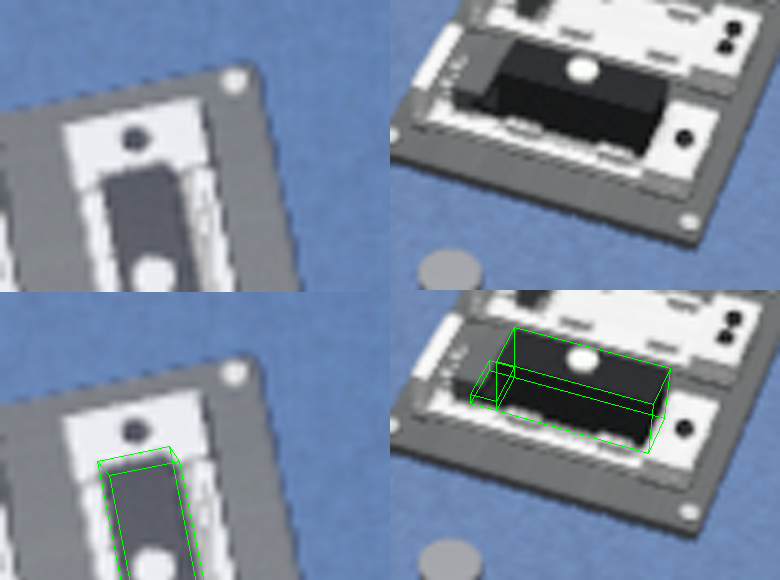

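Bar 1 looks flat at scene crop (585,95), tongue under the jaw at (480,95), heel near the block at (665,120). The overlay differs by about 1–2 mm, so I'll check with dot and stud.

```bash
cat > dot.py <<'E'
from plan import *
def cen(c,uv,rad,dark):
    g=cv2.cvtColor(c["pixels"],cv2.COLOR_RGB2GRAY).astype(float); yy,xx=np.mgrid[0:400,0:640]
    for _ in range(5):
        r=np.hypot(xx-uv[0],yy-uv[1]); w=(np.clip(130-g,0,None) if dark else np.clip(g-120,0,None))*(r<rad)
        uv=np.array([(w*xx).sum(),(w*yy).sum()])/w.sum()
    return uv
def check(k,name,dots,studs):
    x,y,a=NEST[k]; rn=R.from_euler("z",a,degrees=True)
    for n in("top","scene"):
        c=load(f"{n}_{name}.npz"); out=[]
        for (dx,dy,z,rad,dark) in dots+studs:
            P=rn.apply([dx*1e-3,dy*1e-3,z])+[x,y,0]
            uv=cen(c,proj(c,P)[0],rad,dark); q=rn.inv().apply(back(c,uv,z)[0]-[x,y,0])*1e3; out.append((q[:2]-[dx,dy]).round(2).tolist())
        print(n,"dots",out[:len(dots)],"studs",out[len(dots):])
E
python3 - <<'E'
from dot import *
check(1,"s1",[(0,0,.062,4 ,False)],[(61,0,.032,2.9,True)])
# same measure for the bench dot of bar1 in first pictures at z=.044 given above
E
```

```text
top dots [[-1.84, 0.58]] studs [[-0.44, 0.18]]
scene dots [[-0.23, 0.77]] studs [[1.91, -1.75]]
```

>>> step_arm:
  commands: "0 0.0005 0.07 -0.002 0 0 0.41;0 0.0005 0.14 -0.002 0 0 0.41;0 0.0005 0.19 -0.002 0 0 0.41;0 0.0005 0.22 -0.002 0 0 0.41;0 0.0005 0.24 -0.002 0 0 0.41;0 0.0005 0.24 -0.002 0 0 0.41;0 0.0005 0.24 -0.002 0 0 0.41;0 0.0005 0.24 -0.002 0 0 0.41;0 0.0005 0.24 -0.002 0 0 0.41;0 0.0005 0.24 -0.002 0 0 0.41;0 0.0005 0.24 -0.002 0 0 0.41"

```text
t: 15.8
eef_pos: [0.5614, -0.3839, 0.0133]
orientation: [3.14, -0.008, 0.002]
ft_force: [-0.3, -0.5, 0.4]
grip_width: 0.0601
grasp_force: 0.0
```

>>> step_arm:
  commands: "0 0 0 0 0 0 0;0 0 0 0 0 0 -0.3;0 0 0 0 0 0 -0.6;0 0 0 0 0 0 -0.6;0 0 0 0 0 0 -0.6;0 0 0 0 0 0 -0.6;0 0 0 0 0 0 -0.6"
  grip_force: 80

```text
t: 16.38
eef_pos: [0.5612, -0.3838, 0.0128]
orientation: [3.141, -0.008, 0.001]
ft_force: [-0.5, 0.2, 5.8]
grip_width: 0.0289
grasp_force: 80.2
```

```bash
sed -i 's|^F=R|for k in(1,2,3): NEST[k]=(NEST[k][0]-.0005,NEST[k][1],11.3)\nF=R|' plan.py
python3 - <<'E'
from plan import *
C=last(); err(C); 
C=rows(C,[onbar(2,.11)])
T=nest(2,-42,75,12); M=(C[0]*.5+T[0]*.5,R.from_rotvec(.5*(T[1]*C[1].inv()).as_rotvec())*C[1])
C=rows(C,[M]); C=rows(C,[T]); print(); C=rows(C,[nest(2,-42,20,12),nest(2,-42,2.5,12)]); print(); 
C=rows(C,[nest(2,-50,2.5,12),nest(2,-58,2.5,12),nest(2,-64,2.5,12)])
E
```

```text
t 16.38 err mm [ 0.28 -0.16  0.73] deg [-0.03  0.01  0.02] F [-0.5  0.2  5.8] grip 0.0289 80.2
0 -0 -0.22 0 -0 0   dist 110.0 turn 0.0
-0.041 -0.5935 0.004 0.02 0.2 -0.192   dist 297.5 turn 8.3
0.0185 -0.5945 0.009 0.022 0.198 -0.192   dist 297.4 turn 8.3

-0.023 0 0.1075 -0 0 -0   dist 55.0 turn 0.0
-0.0305 0 0.1415 -0 0 -0   dist 72.4 turn 0.0

-0.0155 0 -0.003 -0 0 -0   dist 7.9 turn 0.0
-0.031 0 -0.0065 -0 0 -0   dist 15.8 turn 0.0
-0.043 0 -0.009 -0 0 -0   dist 22.0 turn 0.0
```

>>> step_arm:
  commands: "0 0 -0.03 0 0 0 -0.6;0 0 -0.08 0 0 0 -0.6;0 0 -0.14 0 0 0 -0.6;0 0 -0.2 0 0 0 -0.6;0 0 -0.22 0 0 0 -0.6;0 0 -0.22 0 0 0 -0.6;0 0 -0.22 0 0 0 -0.6"

```text
t: 16.97
eef_pos: [0.5606, -0.3834, 0.1216]
orientation: [3.141, -0.008, -0.001]
ft_force: [-0.3, 1.5, -3.1]
grip_width: 0.0284
grasp_force: 79.1
```

>>> step_arm:
  commands: "-0.003 -0.04 0 0.001 0.013 -0.013 -0.6;-0.007 -0.1 0.001 0.003 0.034 -0.032 -0.6;-0.012 -0.17 0.001 0.006 0.057 -0.055 -0.6;-0.017 -0.24 0.002 0.008 0.08 -0.077 -0.6;-0.022 -0.31 0.002 0.01 0.104 -0.1 -0.6;-0.026 -0.38 0.003 0.013 0.128 -0.123 -0.6;-0.031 -0.45 0.003 0.015 0.152 -0.145 -0.6;-0.036 -0.52 0.003 0.017 0.175 -0.168 -0.6;-0.041 -0.5935 0.004 0.02 0.2 -0.192 -0.6"

```text
t: 17.72
eef_pos: [0.54, -0.0853, 0.1179]
orientation: [-3.124, -0.149, -0.159]
ft_force: [0.5, -0.2, -2.5]
grip_width: 0.0287
grasp_force: 79.2
```

>>> step_arm:
  commands: "0.002 -0.07 0.001 0.002 0.023 -0.022 -0.6;0.004 -0.14 0.002 0.005 0.046 -0.045 -0.6;0.006 -0.21 0.003 0.008 0.07 -0.068 -0.6;0.009 -0.28 0.004 0.01 0.093 -0.09 -0.6;0.011 -0.35 0.005 0.013 0.117 -0.113 -0.6;0.013 -0.42 0.006 0.015 0.14 -0.136 -0.6;0.015 -0.49 0.007 0.018 0.163 -0.158 -0.6;0.017 -0.545 0.008 0.02 0.181 -0.176 -0.6;0.018 -0.58 0.009 0.021 0.193 -0.187 -0.6;0.0185 -0.5945 0.009 0.022 0.198 -0.192 -0.6;0.0185 -0.5945 0.009 0.022 0.198 -0.192 -0.6;0.0185 -0.5945 0.009 0.022 0.198 -0.192 -0.6"

```text
t: 18.72
eef_pos: [0.5225, 0.2088, 0.1166]
orientation: [-3.091, -0.305, -0.32]
ft_force: [0.3, -0.7, -1.6]
grip_width: 0.0284
grasp_force: 79.3
```

>>> step_arm:
  commands: "-0.01 0 0.04 0 0 0 -0.6;-0.018 0 0.08 0 0 0 -0.6;-0.023 0 0.1075 0 0 0 -0.6;-0.025 0 0.117 0 0 0 -0.6;-0.025 0 0.117 0 0 0 -0.6;-0.025 0 0.117 0 0 0 -0.6;-0.025 0 0.117 0 0 0 -0.6;-0.027 0 0.127 0 0 0 -0.6;-0.0305 0 0.1415 0 0 0 -0.6;-0.0305 0 0.1415 0 0 0 -0.6;-0.0305 0 0.1415 0 0 0 -0.6;-0.0305 0 0.1415 0 0 0 -0.6"

```text
t: 19.72
eef_pos: [0.5229, 0.2102, 0.0455]
orientation: [-3.089, -0.305, -0.323]
ft_force: [0.1, 0.0, -2.0]
grip_width: 0.0286
grasp_force: 79.4
```

```bash
python3 - <<'E'
from plan import *
barpose(2); err(nest(2,-42,2.5,12))
E
```

```text
tip [-42.    0.1   2.7] heel [65.6  0.1 25.5] eul [ -0. -12.   0.] F [ 0.1 -0.  -2. ] T [-0.07  0.34  0.02] t 19.7
t 19.72 err mm [0.03 0.11 0.14] deg [-0.   -0.05  0.02] F [ 0.1  0.  -2. ] grip 0.0286 79.4
```

Push, then tilt sequence (same as nest 1, offsets computed for compliance).

```bash
python3 - <<'E'
from plan import *
k=2
C=nest(k,-42,2.5,12)
C=rows(C,[nest(k,-50,2.5,12),nest(k,-58,2.5,12),nest(k,-63,2.5,12),nest(k,-67.4,2.3,12)]); print()
C=rows(C,[nest(k,-68,2,9),nest(k,-68.5,1.5,6.5)]); print()
C=rows(C,[nest(k,-69,1,5),nest(k,-69,.5,3)]); print()
C=rows(C,[nest(k,-69,-.2,1.2),nest(k,-69,-1,-.3)])
E
```

```text
-0.0155 0 -0.0035 0 0 0   dist 7.9 turn 0.0
-0.0315 0 -0.0065 0 0 0   dist 16.1 turn 0.0
-0.041 0 -0.0085 0 0 0   dist 20.9 turn 0.0
-0.05 0 -0.01 0 0 0   dist 25.5 turn 0.0

0 0 0.007 -0 -0.1 0   dist 3.5 turn 3.0
-0.0005 0 0.013 0 -0.184 0   dist 6.5 turn 5.5

-0.0005 -0 0.0045 0 -0.05 0   dist 2.3 turn 1.5
-0 0 0.0095 0 -0.116 0   dist 4.8 turn 3.5

0.0005 -0 0.0055 -0 -0.06 0   dist 2.8 turn 1.8
0.001 0 0.0105 -0 -0.11 0   dist 5.3 turn 3.3
```

>>> step_arm:
  commands: "-0.006 0 -0.001 0 0 0 -0.6;-0.0155 0 -0.0035 0 0 0 -0.6;-0.024 0 -0.005 0 0 0 -0.6;-0.0315 0 -0.0065 0 0 0 -0.6;-0.037 0 -0.0075 0 0 0 -0.6;-0.041 0 -0.0085 0 0 0 -0.6;-0.045 0 -0.009 0 0 0 -0.6;-0.05 0 -0.01 0 0 0 -0.6;-0.05 0 -0.01 0 0 0 -0.6;-0.05 0 -0.01 0 0 0 -0.6;-0.05 0 -0.01 0 0 0 -0.6;-0.05 0 -0.01 0 0 0 -0.6"

```text
t: 20.72
eef_pos: [0.5004, 0.2057, 0.0463]
orientation: [-3.087, -0.304, -0.33]
ft_force: [8.2, 0.8, -5.0]
grip_width: 0.0289
grasp_force: 79.2
```

```bash
python3 - <<'E'
from plan import *
barpose(2)
E
```

```text
tip [-64.8   0.3   3.3] heel [42.7  0.1 26.6] eul [ -0.1 -12.2   0.1] F [ 8.2 -0.9 -5. ] T [-0.01 -1.7  -0.  ] t 20.7
```

>>> step_arm:
  commands: "0 0 0.0035 0 -0.05 0 -0.6;0 0 0.007 0 -0.1 0 -0.6;0 0 0.01 0 -0.142 0 -0.6;-0.0005 0 0.013 0 -0.184 0 -0.6;-0.0005 0 0.013 0 -0.184 0 -0.6;-0.0005 0 0.013 0 -0.184 0 -0.6;-0.0005 0 0.013 0 -0.184 0 -0.6;-0.0005 0 0.013 0 -0.184 0 -0.6"

```text
t: 21.38
eef_pos: [0.5022, 0.206, 0.0402]
orientation: [-3.108, -0.305, -0.184]
ft_force: [7.8, 0.1, -0.5]
grip_width: 0.029
grasp_force: 79.8
```

>>> step_arm:
  commands: "-0.0005 0 0.0045 0 -0.05 0 -0.6;-0.0005 0 0.007 0 -0.084 0 -0.6;0 0 0.0095 0 -0.116 0 -0.6;0 0 0.0095 0 -0.116 0 -0.6;0 0 0.0095 0 -0.116 0 -0.6;0 0 0.0095 0 -0.116 0 -0.6;0 0 0.0095 0 -0.116 0 -0.6"

```text
t: 21.97
eef_pos: [0.503, 0.2064, 0.0356]
orientation: [-3.118, -0.306, -0.091]
ft_force: [8.2, 0.3, 0.9]
grip_width: 0.0289
grasp_force: 80.3
```

```bash
python3 - <<'E'
from plan import *
barpose(2)
E
```

```text
tip [-65.3   0.4   2. ] heel [44.5  0.2  8.4] eul [-0.1 -3.3  0.1] F [ 8.1 -1.3  0.9] T [ 0.04 -1.66  0.01] t 22.0
```

>>> step_arm:
  commands: "0.0005 0 0.003 0 -0.03 0 -0.6;0.0005 0 0.0055 0 -0.06 0 -0.6;0.001 0 0.008 0 -0.086 0 -0.6;0.001 0 0.0105 0 -0.11 0 -0.6;0.001 0 0.0105 0 -0.11 0 -0.6;0.001 0 0.0105 0 -0.11 0 -0.6;0.001 0 0.0105 0 -0.11 0 -0.6;0.001 0 0.0105 0 -0.11 0 -0.6"

```text
t: 22.63
eef_pos: [0.504, 0.2067, 0.0307]
orientation: [-3.125, -0.307, -0.002]
ft_force: [7.6, -0.3, 5.9]
grip_width: 0.0287
grasp_force: 81.1
```

>>> step_arm:
  commands: "0.003 0 -0.001 0 0 0 -0.6;0.006 0 -0.001 0 0 0 -0.6;0.009 0 -0.002 0 0 0 -0.6;0.009 0 -0.002 0 0 0 -0.6;0.009 0 -0.002 0 0 0 -0.6;0.009 0 -0.002 0 0 0 -0.6;0.009 0 -0.002 0 0 0 -0.6"

```text
t: 23.22
eef_pos: [0.5058, 0.2071, 0.0308]
orientation: [-3.126, -0.308, 0.005]
ft_force: [2.9, 0.1, 6.9]
grip_width: 0.0286
grasp_force: 80.8
```

```bash
python3 - <<'E'
from plan import *
barpose(2); err(last())
E
```

```text
tip [-63.3   0.5   1. ] heel [46.7  0.4  0.6] eul [-0.   0.2  0. ] F [ 2.8 -0.5  6.9] T [ 0.05 -0.6  -0.12] t 23.2
t 23.22 err mm [5.52 1.55 2.08] deg [0.04 0.11 0.03] F [2.9 0.1 6.9] grip 0.0286 80.8
```

>>> step_arm:
  commands: "0.002 0 0 0 0 0 -0.6;0.002 0 0 0 0 0 -0.6;0.002 0 -0.002 0 0 0 -0.2;0.002 0 -0.002 0 0 0 0.1;0.002 0 -0.002 0 0 0 0.3;0.002 0 -0.002 0 0 0 0.3;0.002 0 -0.004 0 0 0 0.3;0.002 0 -0.03 0 0 0 0.3;0.002 0 -0.08 0 0 0 0.3;0.002 0 -0.14 0 0 0 0.3;0.002 0 -0.2 0 0 0 0.3;0.002 0 -0.2 0 0 0 0.3"

```text
t: 24.22
eef_pos: [0.509, 0.2084, 0.1352]
orientation: [-3.124, -0.308, -0.003]
ft_force: [1.0, -0.3, 0.3]
grip_width: 0.0553
grasp_force: 0.0
```

```bash
python3 - <<'E'
from plan import *
C=last(); C=(C[0]+C[1].apply([.011*.5,0,-.202*.5]),C[1]); save(C); err(C)
T=onbar(3,.12); M=(C[0]*.5+T[0]*.5,R.from_rotvec(.5*(T[1]*C[1].inv()).as_rotvec())*C[1])
C=rows(C,[M]); C=rows(C,[T]); print(); C=rows(C,[onbar(3,.03),onbar(3,0)])
E
```

```text
t 24.22 err mm [2.85 1.69 5.56] deg [0.13 0.41 0.03] F [ 1.  -0.3  0.3] grip 0.0553 0.0
-0.0595 0.4545 -0.002 0.002 0.004 0.406   dist 229.2 turn 12.2
0.038 0.457 -0.0025 0 0.006 0.408   dist 229.3 turn 12.2

-0 -0 0.18 0 -0 -0   dist 90.0 turn 0.0
-0 -0 0.24 0 -0 -0   dist 120.0 turn 0.0
```

>>> step_arm:
  commands: "-0.0595 0.4545 -0.002 0.002 0.004 0.406 0.41;-0.0595 0.4545 -0.002 0.002 0.004 0.406 0.41;-0.0595 0.4545 -0.002 0.002 0.004 0.406 0.41;-0.0595 0.4545 -0.002 0.002 0.004 0.406 0.41;-0.0595 0.4545 -0.002 0.002 0.004 0.406 0.41;-0.0595 0.4545 -0.002 0.002 0.004 0.406 0.41;-0.0595 0.4545 -0.002 0.002 0.004 0.406 0.41;-0.0595 0.4545 -0.002 0.002 0.004 0.406 0.41"

```text
t: 24.88
eef_pos: [0.5215, -0.0235, 0.1308]
orientation: [3.141, -0.03, -0.006]
ft_force: [0.5, -0.0, 0.4]
grip_width: 0.0606
grasp_force: 0.0
```

>>> step_arm:
  commands: "0.038 0.457 -0.0025 0 0.006 0.408 0.41;0.038 0.457 -0.0025 0 0.006 0.408 0.41;0.038 0.457 -0.0025 0 0.006 0.408 0.41;0.038 0.457 -0.0025 0 0.006 0.408 0.41;0.038 0.457 -0.0025 0 0.006 0.408 0.41;0.038 0.457 -0.0025 0 0.006 0.408 0.41;0.038 0.457 -0.0025 0 0.006 0.408 0.41;0.038 0.457 -0.0025 0 0.006 0.408 0.41;0.038 0.457 -0.0025 0 0.006 0.408 0.41;0.038 0.457 -0.0025 0 0.006 0.408 0.41;0.038 0.457 -0.0025 0 0.006 0.408 0.41;0.038 0.457 -0.0025 0 0.006 0.408 0.41"

```text
t: 25.88
eef_pos: [0.5373, -0.2491, 0.1323]
orientation: [-3.121, 0.356, 0.001]
ft_force: [-0.3, -0.6, -0.3]
grip_width: 0.06
grasp_force: 0.0
```

```bash
python3 - <<'E'
from look import *
from dot import check
err(onbar(3,.12)); seat(2,"s2",dict(top=(222,165,75,55),scene=(300,110,110,80)))
check(2,"s2",[(14,0,.062,4,False),(-14,0,.062,4,False)],[(61,-9,.032,2.9,True),(61,9,.032,2.9,True)])
check(1,"s2",[(0,0,.062,4,False)],[(61,0,.032,2.9,True)])
E
```

```text
t 25.88 err mm [0.32 1.55 0.26] deg [ 0.01 -0.03 -0.08] F [-0.3 -0.6 -0.3] grip 0.06 0.0
top dots [[-0.91, 0.56], [-0.74, 0.7]] studs [[0.24, -0.08], [-0.24, 0.29]]
scene dots [[0.29, 5.4], [0.36, 4.3]] studs [[3.23, -1.2], [3.25, -2.26]]
top dots [[-1.35, 0.48]] studs [[0.01, 0.11]]
scene dots [[0.25, 0.71]] studs [[2.37, -1.84]]
```

View pics/s2.png

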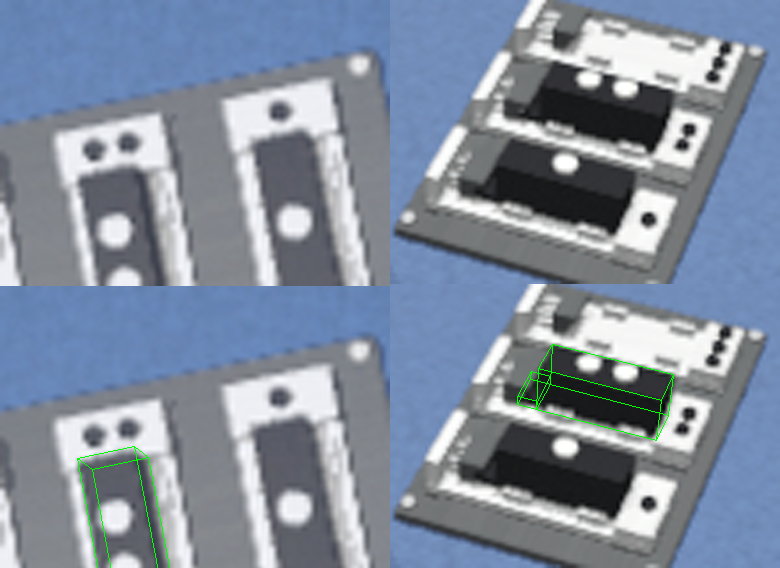

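Both bars look flat: bar 2 at scene crop (605,105), bar 1 at (550,185), tongues under the jaws and heels against the blocks. Dot-to-stud distances agree with each other to 0.4 mm. On to bar 3.

>>> step_arm:
  commands: "0 0 0.07 0 0 0 0.41;0 0 0.14 0 0 0 0.41;0 0 0.19 0 0 0 0.41;0 0 0.22 0 0 0 0.41;0 0 0.24 0 0 0 0.41;0 0 0.24 0 0 0 0.41;0 0 0.24 0 0 0 0.41;0 0 0.24 0 0 0 0.41;0 0 0.24 0 0 0 0.41;0 0 0.24 0 0 0 0.41;0 0 0.24 0 0 0 0.41"

```text
t: 26.9
eef_pos: [0.5374, -0.2509, 0.0131]
orientation: [3.12, -0.36, 0.001]
ft_force: [-0.4, -0.5, -0.3]
grip_width: 0.0601
grasp_force: 0.0
```

>>> step_arm:
  commands: "0 0 0 0 0 0 0;0 0 0 0 0 0 -0.3;0 0 0 0 0 0 -0.6;0 0 0 0 0 0 -0.6;0 0 0 0 0 0 -0.6;0 0 0 0 0 0 -0.6;0 0 0 0 0 0 -0.6"
  grip_force: 80

```text
t: 27.48
eef_pos: [0.5371, -0.2508, 0.0127]
orientation: [3.121, -0.36, -0.0]
ft_force: [-2.0, 1.0, 4.8]
grip_width: 0.0288
grasp_force: 79.9
```

```bash
python3 - <<'E'
from plan import *
k=3
C=last(); err(C); 
C=rows(C,[onbar(k,.11)])
T=nest(k,-42,75,12); M=(C[0]*.5+T[0]*.5,R.from_rotvec(.5*(T[1]*C[1].inv()).as_rotvec())*C[1])
C=rows(C,[M]); C=rows(C,[T]); print(); C=rows(C,[nest(k,-42,20,12),nest(k,-42,2.5,12)]); print(); 
C=rows(C,[nest(k,-50,2.5,12),nest(k,-58,2.5,12),nest(k,-63,2.5,12),nest(k,-67.4,2.3,12)]); print()
C=rows(C,[nest(k,-68,2,9),nest(k,-68.5,1.5,6.5)]); print()
C=rows(C,[nest(k,-69,1,5),nest(k,-69,.5,3)]); print()
C=rows(C,[nest(k,-69,-.2,1.2),nest(k,-69,-1,-.3)])
E
```

```text
t 27.48 err mm [ 0.1  -0.03  0.71] deg [-0.01 -0.    0.03] F [-2.   1.   4.8] grip 0.0288 79.9
-0 -0 -0.22 0 -0 -0   dist 110.0 turn 0.0
-0.155 -0.5275 0.004 0.042 0.196 -0.406   dist 274.9 turn 13.6
-0.041 -0.548 0.006 0.044 0.198 -0.404   dist 274.8 turn 13.6

-0.023 0 0.1075 -0 0 -0   dist 55.0 turn 0.0
-0.03 0 0.1415 -0 0 -0   dist 72.3 turn 0.0

-0.016 0 -0.003 -0 0 -0   dist 8.1 turn 0.0
-0.0315 0 -0.0065 -0 0 -0   dist 16.1 turn 0.0
-0.0415 0 -0.0085 -0 0 -0   dist 21.2 turn 0.0
-0.05 0 -0.01 -0 0 -0   dist 25.5 turn 0.0

-0 0 0.007 -0 -0.1 -0   dist 3.5 turn 3.0
-0.0005 0 0.0135 -0 -0.184 -0   dist 6.8 turn 5.5

-0.001 0 0.004 -0 -0.05 -0   dist 2.1 turn 1.5
-0 0 0.0095 -0 -0.116 -0   dist 4.8 turn 3.5

0.0005 0 0.0055 -0 -0.06 -0   dist 2.8 turn 1.8
0.001 0 0.01 -0 -0.11 -0   dist 5.0 turn 3.3
```

>>> step_arm:
  commands: "0 0 -0.03 0 0 0 -0.6;0 0 -0.08 0 0 0 -0.6;0 0 -0.14 0 0 0 -0.6;0 0 -0.2 0 0 0 -0.6;0 0 -0.22 0 0 0 -0.6;0 0 -0.22 0 0 0 -0.6;0 0 -0.22 0 0 0 -0.6"

```text
t: 28.07
eef_pos: [0.5366, -0.2505, 0.1215]
orientation: [3.121, -0.36, -0.001]
ft_force: [-1.3, 0.2, -2.6]
grip_width: 0.0289
grasp_force: 79.4
```

>>> step_arm:
  commands: "-0.012 -0.04 0 0.003 0.015 -0.03 -0.6;-0.029 -0.1 0.001 0.008 0.037 -0.077 -0.6;-0.05 -0.17 0.001 0.014 0.063 -0.13 -0.6;-0.07 -0.24 0.002 0.019 0.089 -0.185 -0.6;-0.091 -0.31 0.002 0.025 0.115 -0.239 -0.6;-0.112 -0.38 0.003 0.03 0.141 -0.292 -0.6;-0.132 -0.45 0.003 0.036 0.167 -0.346 -0.6;-0.155 -0.5275 0.004 0.042 0.196 -0.406 -0.6"

```text
t: 28.73
eef_pos: [0.5197, 0.0245, 0.1179]
orientation: [-3.128, 0.026, -0.157]
ft_force: [1.7, 0.1, -3.2]
grip_width: 0.0283
grasp_force: 79.4
```

>>> step_arm:
  commands: "-0.005 -0.07 0.001 0.006 0.025 -0.052 -0.6;-0.01 -0.14 0.002 0.011 0.051 -0.103 -0.6;-0.016 -0.21 0.002 0.017 0.076 -0.155 -0.6;-0.021 -0.28 0.003 0.022 0.101 -0.206 -0.6;-0.026 -0.35 0.004 0.028 0.126 -0.258 -0.6;-0.031 -0.42 0.005 0.034 0.152 -0.31 -0.6;-0.036 -0.48 0.005 0.038 0.173 -0.354 -0.6;-0.039 -0.525 0.006 0.042 0.19 -0.387 -0.6;-0.041 -0.548 0.006 0.044 0.198 -0.404 -0.6;-0.041 -0.548 0.006 0.044 0.198 -0.404 -0.6;-0.041 -0.548 0.006 0.044 0.198 -0.404 -0.6;-0.041 -0.548 0.006 0.044 0.198 -0.404 -0.6"

```text
t: 29.73
eef_pos: [0.5057, 0.2958, 0.1168]
orientation: [-3.092, -0.301, -0.321]
ft_force: [-0.3, -0.4, -3.5]
grip_width: 0.029
grasp_force: 79.4
```

>>> step_arm:
  commands: "-0.01 0 0.04 0 0 0 -0.6;-0.018 0 0.08 0 0 0 -0.6;-0.023 0 0.1075 0 0 0 -0.6;-0.025 0 0.117 0 0 0 -0.6;-0.025 0 0.117 0 0 0 -0.6;-0.025 0 0.117 0 0 0 -0.6;-0.025 0 0.117 0 0 0 -0.6;-0.027 0 0.127 0 0 0 -0.6;-0.03 0 0.1415 0 0 0 -0.6;-0.03 0 0.1415 0 0 0 -0.6;-0.03 0 0.1415 0 0 0 -0.6;-0.03 0 0.1415 0 0 0 -0.6"

```text
t: 30.73
eef_pos: [0.5058, 0.2982, 0.0456]
orientation: [-3.089, -0.304, -0.323]
ft_force: [0.2, 0.3, -2.8]
grip_width: 0.029
grasp_force: 79.5
```

```bash
python3 - <<'E'
from plan import *
barpose(3); err(nest(3,-42,2.5,12))
E
```

```text
tip [-41.8   0.2   2.8] heel [65.8  0.1 25.6] eul [ -0.1 -12.    0. ] F [ 0.3  0.3 -2.8] T [-0.04  0.4   0.  ] t 30.7
t 30.73 err mm [0.16 0.17 0.25] deg [ 0.02 -0.05  0.05] F [ 0.2  0.3 -2.8] grip 0.029 79.5
```

>>> step_arm:
  commands: "-0.006 0 -0.001 0 0 0 -0.6;-0.016 0 -0.003 0 0 0 -0.6;-0.024 0 -0.005 0 0 0 -0.6;-0.0315 0 -0.0065 0 0 0 -0.6;-0.037 0 -0.0075 0 0 0 -0.6;-0.0415 0 -0.0085 0 0 0 -0.6;-0.046 0 -0.009 0 0 0 -0.6;-0.05 0 -0.01 0 0 0 -0.6;-0.05 0 -0.01 0 0 0 -0.6;-0.05 0 -0.01 0 0 0 -0.6;-0.05 0 -0.01 0 0 0 -0.6;-0.05 0 -0.01 0 0 0 -0.6"

```text
t: 31.73
eef_pos: [0.483, 0.2937, 0.0463]
orientation: [-3.087, -0.302, -0.329]
ft_force: [8.3, 0.7, -5.2]
grip_width: 0.0284
grasp_force: 79.3
```

```bash
python3 - <<'E'
from plan import *
barpose(3)
E
```

```text
tip [-64.9   0.3   3.3] heel [42.6  0.1 26.5] eul [ -0.1 -12.2   0.1] F [ 8.3 -0.9 -5.2] T [-0.04 -1.67 -0.  ] t 31.7
```

>>> step_arm:
  commands: "0 0 0.0035 0 -0.05 0 -0.6;0 0 0.007 0 -0.1 0 -0.6;0 0 0.01 0 -0.142 0 -0.6;-0.0005 0 0.0135 0 -0.184 0 -0.6;-0.0005 0 0.0135 0 -0.184 0 -0.6;-0.0005 0 0.0135 0 -0.184 0 -0.6;-0.0005 0 0.0135 0 -0.184 0 -0.6;-0.0005 0 0.0135 0 -0.184 0 -0.6"

```text
t: 32.4
eef_pos: [0.4849, 0.2941, 0.0401]
orientation: [-3.108, -0.304, -0.183]
ft_force: [8.1, 0.6, 0.0]
grip_width: 0.0289
grasp_force: 80.1
```

>>> step_arm:
  commands: "-0.001 0 0.004 0 -0.05 0 -0.6;-0.0005 0 0.007 0 -0.084 0 -0.6;0 0 0.0095 0 -0.116 0 -0.6;0 0 0.0095 0 -0.116 0 -0.6;0 0 0.0095 0 -0.116 0 -0.6;0 0 0.0095 0 -0.116 0 -0.6;0 0 0.0095 0 -0.116 0 -0.6"

```text
t: 32.98
eef_pos: [0.4857, 0.2945, 0.0355]
orientation: [-3.117, -0.305, -0.09]
ft_force: [8.8, 0.4, 1.7]
grip_width: 0.0287
grasp_force: 80.4
```

```bash
python3 - <<'E'
from plan import *
barpose(3)
E
```

```text
tip [-65.3   0.5   1.9] heel [44.5  0.3  8.3] eul [-0.1 -3.3  0.1] F [ 8.7 -1.4  1.7] T [ 0.05 -1.6   0.06] t 33.0
```

>>> step_arm:
  commands: "0.0005 0 0.003 0 -0.03 0 -0.6;0.0005 0 0.0055 0 -0.06 0 -0.6;0.001 0 0.008 0 -0.086 0 -0.6;0.001 0 0.0105 0 -0.11 0 -0.6;0.001 0 0.0105 0 -0.11 0 -0.6;0.001 0 0.0105 0 -0.11 0 -0.6;0.001 0 0.0105 0 -0.11 0 -0.6;0.001 0 0.0105 0 -0.11 0 -0.6"

```text
t: 33.65
eef_pos: [0.4867, 0.2948, 0.0307]
orientation: [-3.124, -0.306, -0.001]
ft_force: [8.3, 1.5, 5.1]
grip_width: 0.0287
grasp_force: 81.2
```

>>> step_arm:
  commands: "0.003 0 -0.001 0 0 0 -0.6;0.006 0 -0.001 0 0 0 -0.6;0.009 0 -0.002 0 0 0 -0.6;0.009 0 -0.002 0 0 0 -0.6;0.009 0 -0.002 0 0 0 -0.6;0.009 0 -0.002 0 0 0 -0.6;0.009 0 -0.002 0 0 0 -0.6"

```text
t: 34.23
eef_pos: [0.4882, 0.2951, 0.0307]
orientation: [-3.126, -0.308, 0.006]
ft_force: [0.6, -0.7, 6.2]
grip_width: 0.0285
grasp_force: 81.0
```

```bash
python3 - <<'E'
from plan import *
barpose(3)
E
```

```text
tip [-63.5   0.6   0.9] heel [46.5  0.5  0.5] eul [-0.1  0.2  0.1] F [ 0.4 -0.8  6.2] T [-0.09 -0.28 -0.16] t 34.2
```

Heel contact as before. I'll release, lift and move clear of the rack.

>>> step_arm:
  commands: "0.002 0 0 0 0 0 -0.6;0.002 0 0 0 0 0 -0.6;0.002 0 -0.002 0 0 0 -0.2;0.002 0 -0.002 0 0 0 0.1;0.002 0 -0.002 0 0 0 0.3;0.002 0 -0.002 0 0 0 0.3;0.002 0 -0.004 0 0 0 0.3;0.002 0 -0.03 0 0 0 0.3;0.002 0 -0.08 0 0 0 0.3;0.002 0 -0.14 0 0 0 0.3;0.002 0 -0.2 0 0 0 0.3;0.002 0 -0.24 0 0 0 0.3"

```text
t: 35.23
eef_pos: [0.4899, 0.2954, 0.1524]
orientation: [-3.125, -0.308, 0.006]
ft_force: [0.8, 0.8, -0.3]
grip_width: 0.0552
grasp_force: 0.0
```

>>> step_arm:
  commands: "0 0.6 -0.1 0 0 0 0.3;0 0.6 -0.1 0 0 0 0.3;0 0.6 -0.1 0 0 0 0.3;0 0.6 -0.1 0 0 0 0.3;0 0.6 -0.1 0 0 0 0.3;0 0.6 -0.1 0 0 0 0.3;0 0.6 -0.1 0 0 0 0.3;0 0.6 -0.1 0 0 0 0.3;0 0.6 -0.1 0 0 0 0.3;0 0.6 -0.1 0 0 0 0.3;0 0.6 -0.1 0 0 0 0.3;0 0.6 -0.1 0 0 0 0.3"

```text
t: 36.23
eef_pos: [0.5477, 0.0026, 0.1993]
orientation: [-3.125, -0.312, 0.01]
ft_force: [0.4, 0.1, 0.3]
grip_width: 0.0555
grasp_force: 0.0
```

>>> step_arm:
  commands: "0 0.3 0 0 0 0 0.3;0 0.3 0 0 0 0 0.3;0 0.3 0 0 0 0 0.3;0 0.3 0 0 0 0 0.3;0 0.3 0 0 0 0 0.3;0 0.3 0 0 0 0 0.3;0 0.3 0 0 0 0 0.3;0 0.3 0 0 0 0 0.3"

```text
t: 36.9
eef_pos: [0.5775, -0.1439, 0.1994]
orientation: [-3.125, -0.313, 0.009]
ft_force: [0.3, 0.0, -0.3]
grip_width: 0.0557
grasp_force: 0.0
```

```bash
python3 - <<'E'
from look import *
from dot import check
from fit import bar
seat(3,"s3",dict(top=(190,165,130,95),scene=(290,95,130,95)))
check(3,"s3",[(28,0,.062,3.2,False),(0,0,.062,3.2,False),(-28,0,.062,3.2,False)],[(61,0,.032,2.9,True)])
check(2,"s3",[(14,0,.062,3.2,False),(-14,0,.062,3.2,False)],[(61,-9,.032,2.9,True),(61,9,.032,2.9,True)])
check(1,"s3",[(0,0,.062,3.2,False)],[(61,0,.032,2.9,True)])
a=load("top0.npz"); b=load("top_s3.npz"); d=np.abs(a["pixels"].astype(int)-b["pixels"]).max(2)
for n,(u,v) in dict(lens=(325,145),cap=(328,211),driver=(378,138),spacer=(388,264),tray=(436,144),prism=(321,265)).items(): print(n,(d[v-18:v+18,u-18:u+18]>40).sum(),end=" ")
E
```

```text
top dots [[-0.81, 0.22], [-0.68, 0.38], [-0.85, 1.12]] studs [[0.0, 0.2]]
scene dots [[1.23, 1.0], [1.19, 0.84], [1.14, 0.78]] studs [[2.61, -1.75]]
top dots [[-0.53, 0.47], [-1.04, 0.66]] studs [[0.25, -0.14], [-0.24, 0.29]]
scene dots [[0.35, 2.05], [0.82, 1.17]] studs [[3.2, -1.19], [3.25, -2.27]]
top dots [[-1.52, 0.24]] studs [[-0.03, 0.1]]
scene dots [[0.29, 0.55]] studs [[2.39, -1.84]]
lens 0 cap 0 driver 480 spacer 655 tray 1192 prism 0
```

View pics/s3.png

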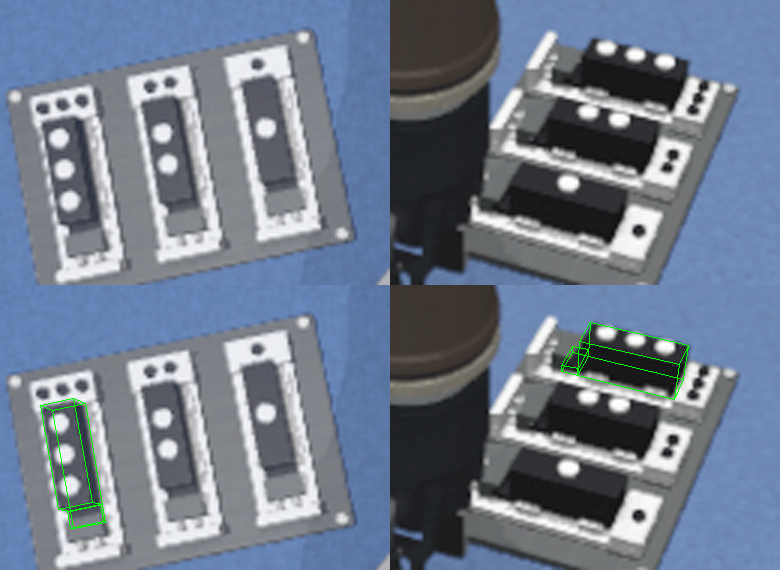

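Top crop: all three bars lie in their matching nests, one-dot at (266,128), two-dot at (165,150), three-dot at (65,170). They are level, with tongues under the jaws. Dot-to-stud spacing is the same in every nest to within measuring noise. The gripper is empty and well clear, so I'll hand the job in.

```bash
python3 -c "
from cell import job
print(job.close_job())"
```

```text
the job is handed in; nothing more can be done
None
```

I loaded the three bars in order (one, two, three dots), each into its matching nest, and handed the job in at about 37 s; the last pictures show each flat with its tongue under the lip and its heel at the block to within about 1 mm. I did not re-check the driver, spacer and tray by picture because the arm hid them, but it never came near them, and the lens, cap and prism had not moved.

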